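# Shut the airtight bin and snap its hasp over the lid's catch

## Robot

A 7-joint arm with a two-finger parallel gripper is mounted at the origin on a cart in front of the work surface, level with it; the furniture and walls round the work are solid. World frame = base frame: x ahead of the robot, y to its left, z up, the work surface at z = 0. Lengths are in m, angles in rad, forces in N, time in s.
With the tool pointing down it reaches from about 0.4 to 0.875 m from the base axis. Payload 19.3 kg.
Tool frame: the origin (TCP) lies midway between the tips of the shut fingers; the grasp point (between the pads) lies 19 mm behind it; z points along the fingers, y is the line along which they close (so a half turn about z gives the same grasp; the last joint's range is limited). The gripper opens to 85 mm and grips with 20 to 120 N. Pads are 22 mm wide; open, the fingers measure 114 mm over their backs; the gripper's body (76 mm by 85 mm) begins 54 mm behind the grasp point. The pads swing forward as they close: fully open they stand 13 mm farther back than shut.
Start: joints at [1.046, 0.521, -0.036, 1.599, 0.021, 1.021, -0.113], TCP at [0.275, -0.561, 0.205] pointing down, gripper open.
Joint ranges: [-2.91, 2.91], [-0.3, 2.13], [-1.5, 1.42], [0.17, 2.43], [-1.26, 4.41], [0.16, 1.93], [-2.52, 2.52]. Speed limits (rad/s): [1.89, 1.89, 2.39, 2.39, 3.01, 3.01, 3.01].

## Interface

Orientations are given as [roll, pitch, yaw] about the fixed x, y, z axes, in that order (R = Rz(yaw) Ry(pitch) Rx(roll)).
In Python, from workcell import bot gives the robot as it stands.
- The arm moves only by the tool move_arm, never from a script. Its argument "moves" is a list that holds one entry, the list of rows, each a list of 7 numbers: the opening, from 0 (shut) to 1 (fully open), then the shift along the tool's x, y, z in units of 1000 mm (1.0 is 1000 mm), then the turn, a rotation vector about the tool's x, y, z in units of 2 pi rad (1.0 is 2 pi rad). A call has 1 to 5 rows; each row is the pose to reach, as a shift and turn from the pose commanded when the call began, along the tool's axes at that moment, turning the shorter way round; what a row does not reach only later rows make up. A row lasts 1/10 s, in which the tool goes at most 50 mm and 8.59 degrees, less where a joint would pass 70% of its speed; a pose out of reach is approached as far as the arm can. A call with a number of a shift or a turn outside -1 to 1 is refused whole. A call with a gripper value outside its range is refused whole. The fingers move at their own pace and stop on an object; "force" is the grip in N (left out, the last holds). Time passes only in rows, so rows that repeat a pose let the fingers close. It gives the time, the measured TCP pose, the force, the opening and the grip force at its end, in the units of the state.
- bot.observe(): the state, without advancing time (a new reading comes with each control period).
- bot.grab_frame(name): name is "scene" or "side" or "wrist"; returns the picture (480x640x3 uint8, red, green, blue); there is no depth.
- bot.camera_params(name): a dict with "vertical_fov" (degrees; the focal length in pixels is half the picture's height over the tangent of half this angle, whatever the lens; pixels are square), "cx", "cy" (the principal point, pixels), "R" (3x3) and "t" (3): a world point X has camera coordinates R X + t. Camera axes: x right, y down, z forward; pixel columns grow to the right and rows downward; lengths in m; the calibration is good to about 2 mm. The wrist camera is an equidistant fisheye: a pixel r from the principal point sees the ray r / f radians off the axis. A picture is of the moment at which its call begins: read the wrist's pose just before it. camera_params takes no time and is no camera call; for the wrist camera it gives the pose at the moment of the call.
- bot.job_done(): hands the job in; it is judged then, once.
The state is a dict: "clock": time; "qpos": joint angles; "qd": joint speeds; "joint_efforts": joint torques, N m; "position": TCP position; "tool_rot": TCP orientation; "force": force on the tool from outside, world axes, zero at the start; "moment": the same for the moment, N m; "grip_width": finger opening in m; "finger_force": force on a finger pad.
Only numpy, scipy, OpenCV 4.12 (cv2) and the standard library are available. Lean on these libraries where they do the work, as an engineer would, in place of code of your own. Each camera call takes 0.05 s, during which the arm holds its last target. There are 200 camera calls.

## Task

The dry-goods bin on the hob has been left open. Fold its lid down onto the seal without slamming it, then swing the steel hasp up from the front wall and press its cross bar over the catch on the lid until it snaps home and clamps the lid. Do not shift or tip the things standing round the bin.

Things in the scene. Friction and masses are not known exactly. Their poses are not given: they have to be found in the camera images.
- bin: Pale green enamelled steel storage bin, 150 deep (x) x 180 wide (y) x 150 mm high without lid, fixed to the surface. Origin under its centre, on the surface; z up, x from front wall to back wall: the front wall, with the hasp, is at x = -75 mm and faces the front right, as the robot sees it. Wire handles on the side walls reach y = +-102 mm; three cartons inside stay below the rim.
- lid (a joint): Lid angle (rad), grows as it opens. Stiff hinge: stays where it is left (1 N at the front edge moves it). A sprung seal stops it at about +0.010 (front edge 2 mm high); pressed down on the seal it goes to 0 and on to -0.022 (hard stop), about 3 N per mm at the front edge, and comes back up when released. Clamped by the hasp it reads 0, give or take 0.006.
- lid_hinge (a point): Point on the hinge axis of the lid, above the back wall: 79 mm behind the bin's centre, 154 mm above the surface; the axis runs along the bin's y.
- lid_front (a point): Middle of the front edge of the wooden lid (158 x 196 x 17 mm), at its top (outer) face; 162 mm from the hinge axis along the lid. The lid's underside is level with the hinge axis when shut, its top 17 mm higher, 171 mm above the surface. The point's axes are the bin's when the lid is shut and turn with the lid.
- catch (a point): Centre of the catch's raised round bead (8 mm thick, 24 mm wide along y), at the front of a small steel lip on the lid's front edge: 13 mm in front of the lid, 162 mm above the surface when shut. Behind it is a seat 1.6 mm lower for the hasp's cross bar; in front a lead-in slopes down at 40 degrees, to 33 mm out from the bin's front wall, above the hanging hasp.
- hasp_pivot (a point): Middle of the hasp's pivot pin, 13 mm in front of the bin's front wall, 107 mm above the surface; the pivot axis runs along the bin's y. The hasp is a flat steel strap 36 mm wide and 3 mm thick with a window, a round 7 mm cross bar 60 mm from the pivot, and a red thumb pad beyond it.
- hasp (a joint): Hasp angle (rad): 0 = upright, home in the catch; pi/2 = straight out from the front wall; 2.45 to 2.8 = hanging obliquely. Stays where it is left (0.05 N m). Coming up, with the lid down, its bar meets the catch's slope at 0.33; going over the bead it presses the lid 4 mm into its seal: about 8 N at the thumb pad, toward the bin. Then it snaps to between -0.04 and 0.06; hard stop at -0.03.
- hasp_pad (a point): Centre of the hasp's red ribbed thumb pad: 30 mm wide (along the bin's y), 24 mm long, 7 mm thick, 74 mm from the pivot axis at the free end of the hasp. The point's z axis points from the pivot to the free end, its y along the pivot. Can be pinched by its 30 mm width.
- mug: Cream mug, 78 x 116 x 101 mm, standing to the right of the bin, as the robot sees it; origin under its centre. Leave alone.
- honey_jar: Honey jar, diameter 64, height 97 mm, standing beside the bin, on its right; origin under its centre. Leave alone.
- spice_jar: Spice jar with a dark cap, diameter 41, height 105 mm, standing beside the bin, on its left; origin under its centre. Leave alone.

How it is judged:
On the way:
1. the lid is down on its seal, the hasp not yet home (value of joint lid below 0.03 rad and value of joint hasp above 0.18 rad), for 0.2 s.
At the end, for the whole second after the job is handed in: The lid is clamped shut (lid angle under 0.012 rad) and the hasp stands upright with its cross bar behind the bead of the catch (hasp angle between -0.06 and 0.10 rad), both at rest; the mug, honey jar and spice jar still stand where they stood, within 30 mm (value of joint hasp between -0.06 and 0.1 rad and value of joint lid below 0.012 rad and velocity of joint each of hasp, lid below 0.05 rad/s and distance of each of mug, honey_jar, spice_jar from where it was at the start of the episode below 0.03 m); the robot touches nothing.
It fails at once if the mug, the honey jar or the spice jar is shifted by more than 30 mm (distance of any of mug, honey_jar, spice_jar from where it was at the start of the episode above 0.03 m).
It fails at once if the mug, the honey jar or the spice jar is tipped by more than 0.4 rad (angle between any of mug, honey_jar, spice_jar's own z axis and vertical above 0.4 rad).
It fails at once if the lid is slammed: it turns shut faster than 5 rad/s (velocity of joint lid below -5 rad/s).
It also fails if it takes over 61 s, if anything falls off the work surface, if the arm or the gripper's body presses on something with over 40 N, if the wrist force passes 120 N, or if a joint passes its speed limit or range.

## Working session

There is one attempt and no reset: what is moved stays moved. The work goes in short steps, Python scripts to look and compute and a tool call to move; the robot and the scene stay as the last step left them, time stands still between calls to the robot, and variables do not carry over. Pictures are saved under pics/ and viewed, at most 10 in all, crops included, and the job is handed in when it is done.

Besides the shell and the picture viewer there is one more tool, called in YAML: its name, and indented under it one key for each argument. move_arm: Moves the arm, as the interface text tells. Shifts and turns lie within -1 to 1; 1 stands for 1000 mm of shift or 2 pi rad of turn. Its arguments: {"type":"object","properties":{"moves":{"type":"array"},"force":{"type":"number"}},"required":["moves"]}

```bash
mkdir -p pics; python3 - <<'E'
from workcell import bot
import cv2,numpy as np
for n in("scene","side"):
    im=bot.grab_frame(n); cv2.imwrite(f"pics/{n}0.png",im[...,::-1])
    p=bot.camera_params(n); print(n,p)
print(bot.observe())
E
```

```text
scene {'vertical_fov': 57.26572958207358, 'cx': 317.4888630572479, 'cy': 242.04612693082612, 'R': array([[ 0.75281818, -0.65816411, -0.00920804],
       [-0.49984887, -0.56252098, -0.65857517],
       [ 0.42827082,  0.50038999, -0.75245861]]), 't': array([-0.40661662,  0.40023353,  0.69059453])}
side {'vertical_fov': 54.45732608037069, 'cx': 317.76756326521263, 'cy': 241.1619280264076, 'R': array([[ 0.96032314,  0.2788834 , -0.00187646],
       [ 0.20185084, -0.69967618, -0.68535355],
       [-0.19244664,  0.65778211, -0.72820807]]), 't': array([-0.56911287, -0.01127538,  1.08912283])}
{'clock': 0.1, 'qpos': array([ 1.04582138,  0.52196881, -0.03629457,  1.59991702,  0.0211678 ,
        1.02109174, -0.11280356]), 'qd': array([ 0.0011368 , -0.00273841, -0.00064873, -0.00381265,  0.00129693,
       -0.0003603 , -0.00028374]), 'joint_efforts': array([ 5.85119313e-03, -9.28491068e+01,  1.98504813e+00, -3.70537090e+01,
        1.81898352e-02,  5.31131212e-03, -9.36956667e-05]), 'position': array([ 0.27436144, -0.56121501,  0.20458685]), 'tool_rot': array([-3.14059309e+00,  5.77388819e-05,  4.54714491e-01]), 'force': array([ 0.83982534,  0.01533666, -1.05683477]), 'moment': array([ 0.0120474 ,  0.04363488, -0.03264854]), 'finger_force': 0.0, 'grip_width': 0.08537055546942808}
```

View pics/scene0.png

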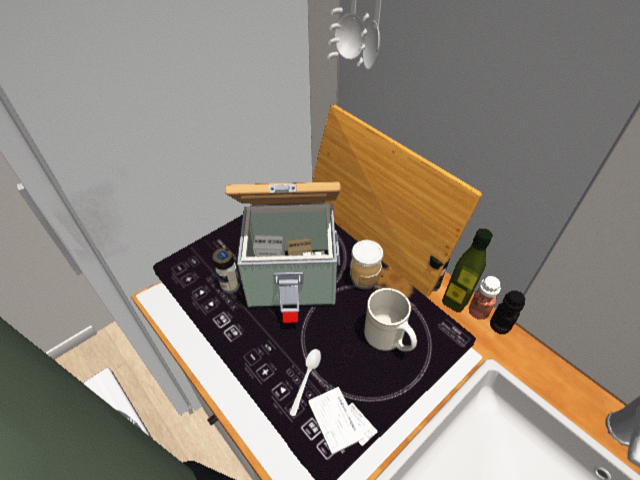

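View pics/side0.png

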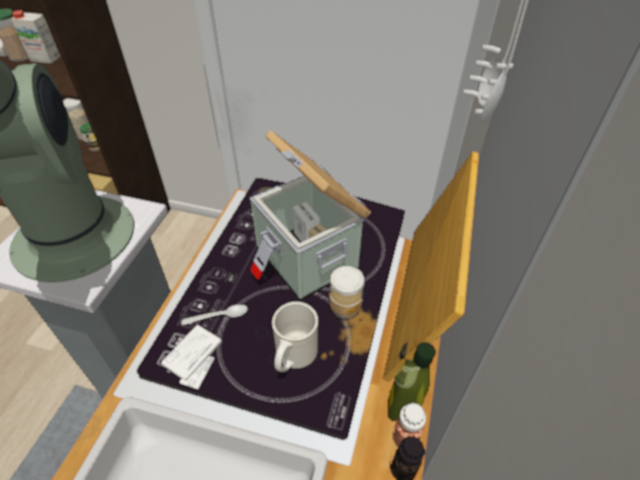

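```bash
python3 - <<'E'
import cv2,numpy as np
a=cv2.imread("pics/scene0.png")[170:330,210:400]; b=cv2.imread("pics/side0.png")[120:300,235:385]
a=cv2.resize(a,None,fx=2.1*1,fy=2.1,interpolation=3); b=cv2.resize(b,None,fx=2.6,fy=2.6,interpolation=3)
o=np.zeros((480,800,3),np.uint8); o[:a.shape[0],:a.shape[1]]=a; o[:b.shape[0],400:400+b.shape[1]]=b[:480]
cv2.imwrite("pics/z0.png",o)
E
cat > h.py <<'E'
import numpy as np
from workcell import bot
from scipy.spatial.transform import Rotation as Ro
def ray(p,u):
    f=240/np.tan(np.radians(p["vertical_fov"]/2)); d=np.array([(u[0]-p["cx"])/f,(u[1]-p["cy"])/f,1])
    R=np.array(p["R"]);return -R.T@p["t"],R.T@(d/np.linalg.norm(d))
def onz(p,u,z):
    c,d=ray(p,u);return c+d*(z-c[2])/d[2]
def tri(u1,u2):
    A=np.zeros((3,3));b=np.zeros(3);L=[ray(bot.camera_params("scene"),u1),ray(bot.camera_params("side"),u2)]
    for c,d in L:
        M=np.eye(3)-np.outer(d,d);A+=M;b+=M@c
    X=np.linalg.solve(A,b);return X,[np.linalg.norm(np.cross(X-c,d))*1e3 for c,d in L]
E
```

```text
(no output)
```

View pics/z0.png

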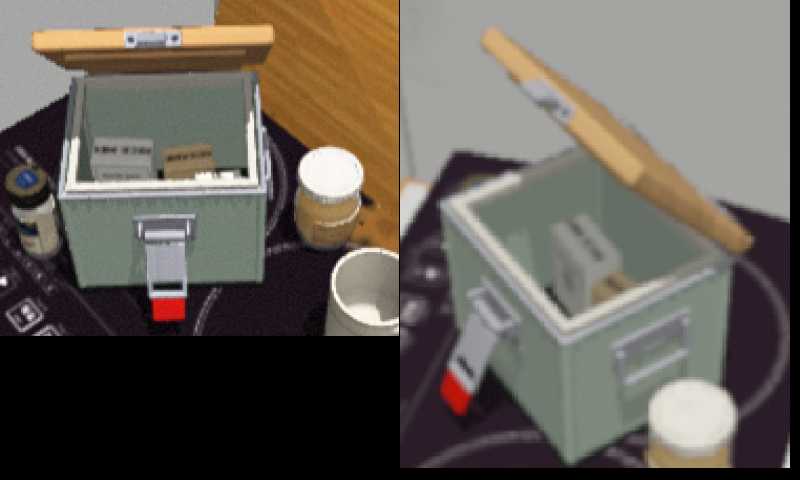

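```bash
python3 - <<'E'
from h import *
S=lambda x,y:(210+x/2.1,170+y/2.1)
D=lambda x,y:(235+(x-400)/2.6,120+y/2.6)
P={}
for n,a,b in [("rimFL",(62,193),(443,206)),("rimFR",(266,196),(567,345)),("baseFR",(263,281),(573,462)),("pad",(169,308),(456,393)),("lidFL",(33,40),(485,40)),("lidFR",(272,35),(637,182)),("catch",(153,38),(549,98)),("honeytop",(330,172),(693,410)),("pivot",(163,230),(495,305))]:
    X,e=tri(S(*a),D(*b));P[n]=X;print(n,X.round(4),np.round(e,1))
ps=bot.camera_params("scene")
for n,u,z in [("baseFL",S(85,285),0),("baseFR",S(263,281),0),("rimFL",S(62,193),.15),("rimFR",S(266,196),.15),("spice",S(26,180),.105),("mug",S(380,270),.1)]: print(n,onz(ps,u,z).round(4))
d=P["rimFL"]-P["rimFR"];print(np.linalg.norm(d),np.arctan2(d[1],d[0])-np.pi/2)
E
```

```text
rimFL [0.4284 0.0852 0.151 ] [2.5 2.5]
rimFR [ 0.5646 -0.027   0.1447] [1.4 1.4]
baseFR [ 0.5655 -0.0269  0.0074] [0.6 0.6]
pad [ 0.4641 -0.0086  0.0404] [1.5 1.5]
lidFL [0.4561 0.1343 0.2785] [3.1 3.1]
lidFR [0.6051 0.0124 0.2771] [2.5 2.5]
catch [0.5267 0.0684 0.2854] [0.8 0.8]
honeytop [ 0.6571 -0.0199  0.0964] [0.5 0.5]
pivot [0.4884 0.0258 0.1101] [1.7 1.7]
baseFL [0.4324 0.0901 0.    ]
baseFR [ 0.5686 -0.024   0.    ]
rimFL [0.4299 0.0891 0.15  ]
rimFR [ 0.5609 -0.0315  0.15  ]
spice [0.429 0.159 0.105]
mug [ 0.6072 -0.1304  0.1   ]
0.17662369002714745 0.8815777211471634
```

```bash
cat >> h.py <<'E'
YAW=.88; EX=np.array([np.cos(YAW),np.sin(YAW),0]); EY=np.array([-EX[1],EX[0],0]); C=np.array([.5462,.0888,0])
def go(x,y,z,tilt=0,cur=None):
    "row for TCP at bin coords, tool z tilted toward bin by tilt rad; cur = (pos, rpy) commanded"
    o=bot.observe(); pos,rpy=cur or (o["position"],o["tool_rot"])
    R0=Ro.from_euler("xyz",rpy).as_matrix()
    zt=np.array([0,0,-1])*np.cos(tilt)+EX*np.sin(tilt); yt=-EY; R1=np.c_[np.cross(yt,zt),yt,zt]
    X=C+x*EX+y*EY+[0,0,z]
    return np.r_[R0.T@(X-pos),Ro.from_matrix(R0.T@R1).as_rotvec()/2/np.pi].round(4).tolist()
def st():
    o=bot.observe();p=o["position"]-C;print("t",o["clock"],"bin xyz",np.round([p@EX,p@EY,p[2]],4),"rpy",o["tool_rot"].round(3),"F",o["force"].round(1),"q",o["qpos"].round(2),o["grip_width"].round(4))
E
python3 -c "
from h import *
print(go(.03,0,.36))"
```

```text
[0.557, -0.4771, -0.155, -0.0002, -0.0, -0.0677]
```

move_arm:
  moves:
    - [[0,0.05,-0.04,-0.05,0,0,-0.01],[0,0.557,-0.477,-0.155,0,0,-0.068],[0,0.557,-0.477,-0.155,0,0,-0.068],[0,0.557,-0.477,-0.155,0,0,-0.068],[0,0.557,-0.477,-0.155,0,0,-0.068]]
  force: 20

```text
clock: 0.6
position: [0.3693, -0.3431, 0.2714]
tool_rot: [-3.141, 0.0, 0.885]
force: [1.9, 0.6, -0.0]
grip_width: 0.0123
finger_force: 0.0
```

```bash
python3 -c "
from h import *
st();print(go(.03,0,.36))"
```

```text
Traceback (most recent call last):
  File "h.py", line 23, in st
    o=bot.observe();p=o["position"]-C;print("t",o["clock"],"bin xyz",np.round([p@EX,p@EY,p[2]],4),"rpy",o["tool_rot"].round(3),"F",o["force"].round(1),"q",o["qpos"].round(2),o["grip_width"].round(4))
                                                                                                                                                                              ^^^^^^^^^^^^^^^^^^^^^
AttributeError: 'float' object has no attribute 'round'
```

```bash
sed -i 's/o\["grip_width"\].round(4)/round(o["grip_width"],4)/' h.py; python3 -c "
from h import *
st();print(go(.03,0,.36))"
```

```text
t 0.6 bin xyz [-0.4456 -0.1388  0.2714] rpy [-3.141  0.     0.885] F [ 1.9  0.6 -0. ] q [ 0.81  0.26 -0.21  1.82  0.06  1.06 -0.12] 0.0123
[0.4762, -0.1367, -0.0887, -0.0, 0.0, 0.0007]
```

move_arm:
  moves:
    - [[0,0.3,-0.1,-0.089,0,0,0],[0,0.3,-0.1,-0.089,0,0,0],[0,0.3,-0.1,-0.089,0,0,0],[0,0.3,-0.1,-0.089,0,0,0],[0,0.3,-0.1,-0.089,0,0,0]]

```text
clock: 1.1
position: [0.4556, -0.1185, 0.3395]
tool_rot: [3.141, 0.0, 0.882]
force: [1.6, -1.0, 1.1]
grip_width: 0.0002
finger_force: 0.0
```

```bash
python3 -c "
from h import *
st();print(go(.03,0,.36))"
```

```text
t 1.1 bin xyz [-0.2175 -0.0622  0.3395] rpy [3.141 0.    0.882] F [ 1.6 -1.   1.1] q [ 0.46  0.16 -0.38  1.78  0.06  1.21 -0.63] 0.0002
[0.2476, -0.0617, -0.0206, 0.0, 0.0, 0.0003]
```

move_arm:
  moves:
    - [[0,0.1,-0.03,-0.03,0,0,0],[0,0.248,-0.062,-0.022,0,0,0],[0,0.248,-0.062,-0.022,0,0,0],[0,0.248,-0.062,-0.022,0,0,0],[0,0.248,-0.062,-0.022,0,0,0]]

```text
clock: 1.6
position: [0.5623, 0.1053, 0.3605]
tool_rot: [-3.142, 0.0, 0.882]
force: [0.3, -1.7, 1.2]
grip_width: 0.0002
finger_force: 0.0
```

move_arm:
  moves:
    - [[0,0.0,0,0,0,0,0],[0,0,0,0,0,0,0]]

```text
clock: 1.8
position: [0.5617, 0.1045, 0.3598]
tool_rot: [-3.14, 0.001, 0.884]
force: [0.6, -0.0, -0.2]
grip_width: -0.0001
finger_force: 0.0
```

```bash
python3 - <<'E'
from h import *
import cv2
st();print(go(.03,0,.36))
im=np.hstack([bot.grab_frame("scene")[100:400,150:450],bot.grab_frame("side")[60:360,180:480]])
cv2.imwrite("pics/b.png",im[...,::-1])
E
```

```text
t 1.8 bin xyz [ 0.022  -0.0019  0.3598] rpy [-3.14e+00  1.00e-03  8.84e-01] F [ 0.6 -0.  -0.2] q [ 0.08  0.35 -0.51  1.5   0.17  1.34 -1.13] -0.0001
[0.008, -0.0019, -0.0002, -0.0002, 0.0001, 0.0007]
```

View pics/b.png

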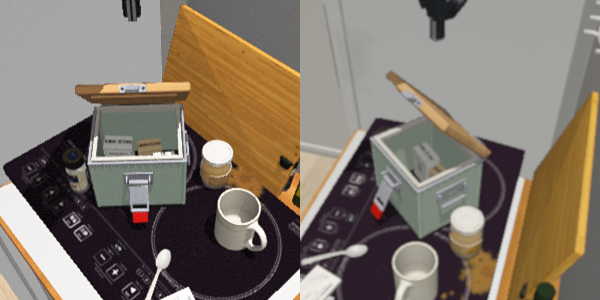

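move_arm:
  moves:
    - [[0,-0.003,0,0.045,0,0,0],[0,-0.005,0,0.085,0,0,0],[0,-0.01,0,0.1,0,0,0],[0,-0.02,0,0.109,0,0,0],[0,-0.03,0,0.1185,0,0,0]]

```text
clock: 2.4
position: [0.5423, 0.0787, 0.2417]
tool_rot: [3.141, 0.0, 0.88]
force: [-0.2, -0.1, 0.5]
grip_width: 0.0001
finger_force: 0.3
```

```bash
python3 - <<'E'
from h import *
st()
for x,z in((-.023,.22),(-.03,.208),(-.034,.1965),(-.038,.187),(-.039,.1775),(-.04,.17)): print(go(x,0,z))
E
```

```text
t 2.4 bin xyz [-0.0103 -0.0034  0.2417] rpy [3.141 0.    0.88 ] F [-0.2 -0.1  0.5] q [ 0.12  0.39 -0.5   1.74  0.21  1.06 -1.14] 0.0001
[-0.0127, -0.0034, 0.0217, 0.0, 0.0001, 0.0]
[-0.0197, -0.0034, 0.0337, 0.0, 0.0001, 0.0]
[-0.0237, -0.0034, 0.0452, 0.0, 0.0001, 0.0]
[-0.0277, -0.0034, 0.0547, 0.0, 0.0001, 0.0]
[-0.0287, -0.0034, 0.0642, 0.0, 0.0001, 0.0]
[-0.0297, -0.0034, 0.0717, 0.0, 0.0001, 0.0]
```

move_arm:
  moves:
    - [[0,-0.013,0,0.022,0,0,0],[0,-0.02,0,0.034,0,0,0],[0,-0.024,0,0.045,0,0,0],[0,-0.028,0,0.055,0,0,0],[0,-0.029,0,0.064,0,0,0]]

```text
clock: 2.9
position: [0.5243, 0.0573, 0.1776]
tool_rot: [3.141, -0.0, 0.881]
force: [0.3, -0.5, 0.7]
grip_width: -0.0002
finger_force: 0.1
```

move_arm:
  moves:
    - [[0,-0.001,0,0.005,0,0,0],[0,-0.001,0,0.008,0,0,0],[0,-0.001,0,0.008,0,0,0],[0,-0.001,0,0.008,0,0,0]]

```text
clock: 3.3
position: [0.5239, 0.0575, 0.1703]
tool_rot: [3.141, -0.0, 0.882]
force: [-0.1, 0.1, -0.0]
grip_width: -0.0001
finger_force: 0.0
```

```bash
python3 -c "
from h import *
st()"
```

```text
t 3.3 bin xyz [-0.0384 -0.0028  0.1703] rpy [ 3.141 -0.     0.882] F [-0.1  0.1 -0. ] q [ 0.14  0.44 -0.47  1.88  0.26  0.88 -1.15] -0.0001
```

move_arm:
  moves:
    - [[0,0,0,0.003,0,0,0],[0,0,0,0.003,0,0,0],[0,0,0,0.003,0,0,0]]

```text
clock: 3.6
position: [0.5237, 0.0572, 0.1671]
tool_rot: [3.142, -0.0, 0.882]
force: [0.9, -0.8, -0.1]
grip_width: -0.0003
finger_force: 0.0
```

```bash
python3 - <<'E'
from h import *
import cv2
st()
im=np.hstack([bot.grab_frame("scene")[150:350,180:430],bot.grab_frame("side")[110:310,200:450]])
cv2.imwrite("pics/c.png",cv2.resize(im[...,::-1],None,fx=1.6,fy=1.6))
E
```

```text
t 3.6 bin xyz [-0.0387 -0.0027  0.1671] rpy [ 3.142 -0.     0.882] F [ 0.9 -0.8 -0.1] q [ 0.14  0.45 -0.47  1.88  0.26  0.88 -1.15] -0.0003
```

View pics/c.png

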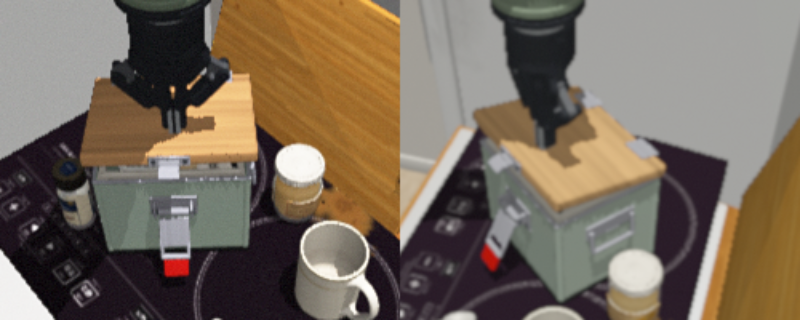

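move_arm:
  moves:
    - [[0,0,0,0.003,0,0,0],[0,0,0,0.005,0,0,0],[0,0,0,0.005,0,0,0]]

```text
clock: 4.0
position: [0.5235, 0.0572, 0.1617]
tool_rot: [-3.141, 0.0, 0.882]
force: [0.4, -0.7, -0.4]
grip_width: 0.0001
finger_force: 0.0
```

move_arm:
  moves:
    - [[0,0,0,0.003,0,0,0],[0,0,0,0.005,0,0,0],[0,0,0,0.005,0,0,0]]

```text
clock: 4.3
position: [0.5235, 0.0572, 0.1567]
tool_rot: [-3.141, 0.0, 0.882]
force: [0.8, -0.8, -0.7]
grip_width: 0.0001
finger_force: 0.0
```

```bash
python3 - <<'E'
from h import *
import cv2
st(); o=bot.observe(); out=[]
for n,(x0,y0) in (("scene",(200,170)),("side",(210,130))):
    im=bot.grab_frame(n).copy();p=bot.camera_params(n);f=240/np.tan(np.radians(p["vertical_fov"]/2))
    im=cv2.resize(im[y0:y0+130,x0:x0+130],None,fx=3,fy=3,interpolation=2)
    B=lambda x,y,z:C+x*EX+y*EY+[0,0,z]
    for X,c in((o["position"],(255,0,0)),(B(-.083,.098,.171),(0,0,255)),(B(-.083,-.098,.171),(0,0,255)),(B(.075,.098,.171),(0,0,255)),(B(-.075,-.09,.15),(255,0,255)),(B(-.075,.09,.15),(255,0,255))):
        q=p["R"]@X+p["t"];u=(int((q[0]/q[2]*f+p["cx"]-x0)*3),int((q[1]/q[2]*f+p["cy"]-y0)*3));cv2.circle(im,u,3,c,-1)
    out.append(im)
cv2.imwrite("pics/d.png",np.hstack(out)[...,::-1])
E
```

```text
t 4.3 bin xyz [-0.0388 -0.0027  0.1567] rpy [-3.141  0.     0.882] F [ 0.8 -0.8 -0.7] q [ 0.13  0.46 -0.47  1.89  0.27  0.85 -1.16] 0.0001
```

View pics/d.png

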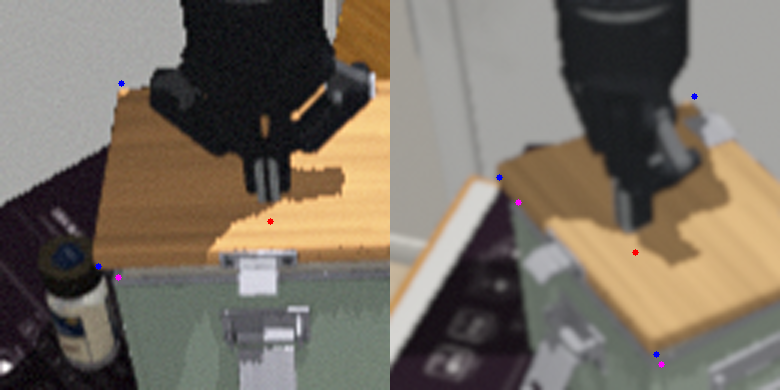

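```bash
python3 - <<'E'
from h import *
X,e=tri((200+266/3,170+200/3),(210+(632-390)/3,130+229/3)); d=X-C
print(X.round(4),np.round(e,1),d@EX,d@EY,X[2], X-bot.observe()["position"])
E
```

```text
[0.5221 0.0574 0.1769] [0.3 0.3] -0.039501125466641036 -0.0014209843886650799 0.17692531219949123 [-0.00153608  0.0002543   0.01991801]
```

move_arm:
  moves:
    - [[0,0,0,0.003,0,0,0],[0,0,0,0.005,0,0,0],[0,0,0,0.005,0,0,0]]

```text
clock: 4.7
position: [0.5235, 0.0572, 0.1517]
tool_rot: [-3.141, 0.0, 0.882]
force: [0.0, -1.2, -0.9]
grip_width: -0.0004
finger_force: 0.0
```

move_arm:
  moves:
    - [[0,0,0,0.002,0,0,0],[0,0,0,0.002,0,0,0],[0,0,0,0.002,0,0,0]]

```text
clock: 5.0
position: [0.5237, 0.0572, 0.15]
tool_rot: [-3.142, 0.0, 0.882]
force: [-0.1, 0.2, 0.1]
grip_width: -0.0003
finger_force: 0.0
```

move_arm:
  moves:
    - [[0,0,0,0.002,0,0,0],[0,0,0,0.004,0,0,0],[0,0,0,0.004,0,0,0]]

```text
clock: 5.3
position: [0.5236, 0.0572, 0.1458]
tool_rot: [-3.142, 0.0, 0.882]
force: [0.1, 0.2, 0.1]
grip_width: 0.0001
finger_force: 0.2
```

```bash
python3 - <<'E'
from h import *
import cv2
st(); o=bot.observe(); out=[]
for n,(x0,y0) in (("scene",(200,170)),("side",(210,130))):
    im=bot.grab_frame(n)
    out.append(cv2.resize(im[y0:y0+130,x0:x0+130],None,fx=3,fy=3,interpolation=2))
cv2.imwrite("pics/e.png",np.hstack(out)[...,::-1])
E
```

```text
t 5.3 bin xyz [-0.0388 -0.0028  0.1458] rpy [-3.142  0.     0.882] F [0.1 0.2 0.1] q [ 0.13  0.48 -0.46  1.9   0.28  0.83 -1.17] 0.0001
```

View pics/e.png

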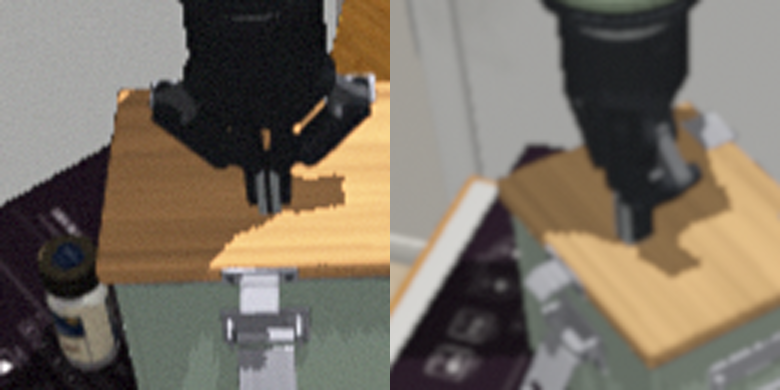

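move_arm:
  moves:
    - [[0,0,0,0.002,0,0,0],[0,0,0,0.004,0,0,0],[0,0,0,0.004,0,0,0]]

```text
clock: 5.7
position: [0.5235, 0.0569, 0.1427]
tool_rot: [3.141, 0.001, 0.882]
force: [-7.6, -3.0, 21.7]
grip_width: 0.0001
finger_force: 10.7
```

move_arm:
  moves:
    - [[0,0,0,0.002,0,0,0],[0,0,0,0.002,0,0,0],[0,0,0,0.002,0,0,0]]

```text
clock: 6.0
position: [0.5237, 0.0568, 0.1421]
tool_rot: [3.14, 0.0, 0.882]
force: [-17.6, -5.4, 47.1]
grip_width: -0.0
finger_force: 23.6
```

move_arm:
  moves:
    - [[0,0,0,-0.03,0,0,0],[0,0,0,-0.08,0,0,0],[0,-0.05,0,-0.1,0,0,0],[0,-0.1,0,-0.1,0,0,0],[0,-0.15,0,-0.1,0,0,0]]

```text
clock: 6.5
position: [0.4296, -0.0569, 0.2405]
tool_rot: [3.14, -0.001, 0.883]
force: [-0.2, -1.0, -0.3]
grip_width: -0.0001
finger_force: 0.0
```

```bash
python3 - <<'E'
from h import *
st()
print(go(-.22,0,.2,.75),go(-.22,0,.15,.75))
E
```

```text
t 6.5 bin xyz [-0.1866 -0.0029  0.2405] rpy [ 3.14e+00 -1.00e-03  8.83e-01] F [-0.2 -1.  -0.3] q [ 0.41  0.19 -0.48  2.01  0.11  0.96 -0.81] -0.0001
[-0.0334, -0.003, 0.0405, 0.0, 0.1193, 0.0005] [-0.0335, -0.0031, 0.0905, 0.0, 0.1193, 0.0005]
```

move_arm:
  moves:
    - [[0,-0.034,0,0.04,0,0.12,0],[0,-0.034,0,0.04,0,0.12,0],[0,-0.034,0,0.04,0,0.12,0],[0,-0.034,0,0.04,0,0.12,0],[0,-0.034,0,0.04,0,0.12,0]]

```text
clock: 7.0
position: [0.408, -0.0809, 0.1993]
tool_rot: [-3.122, -0.528, 0.884]
force: [0.7, -0.3, -0.6]
grip_width: 0.0
finger_force: 0.0
```

move_arm:
  moves:
    - [[0,0,0,0,0,0,0],[0,0,0,0,0,0,0],[0,0,0,0,0,0,0]]

```text
clock: 7.3
position: [0.408, -0.0797, 0.1991]
tool_rot: [-3.119, -0.523, 0.884]
force: [0.4, -0.2, -0.1]
grip_width: 0.0002
finger_force: 0.0
```

```bash
python3 - <<'E'
from h import *
import cv2
st(); o=bot.observe(); out=[]
for n,(x0,y0) in (("scene",(180,170)),("side",(180,120))):
    im=bot.grab_frame(n);p=bot.camera_params(n);f=240/np.tan(np.radians(p["vertical_fov"]/2))
    q=p["R"]@o["position"]+p["t"];print(q[:2]/q[2]*f+[p["cx"],p["cy"]])
    out.append(cv2.resize(im[y0:y0+200,x0:x0+133],None,fx=3,fy=3,interpolation=2))
cv2.imwrite("pics/f.png",np.hstack(out)[...,::-1])
E
```

```text
t 7.3 bin xyz [-0.2179 -0.0009  0.1991] rpy [-3.119 -0.523  0.884] F [ 0.4 -0.2 -0.1] q [ 0.99  0.25 -0.6   2.24 -0.63  0.66  0.24] 0.0002
[285.7162774  313.61123793]
[203.1243016  235.65131992]
```

View pics/f.png

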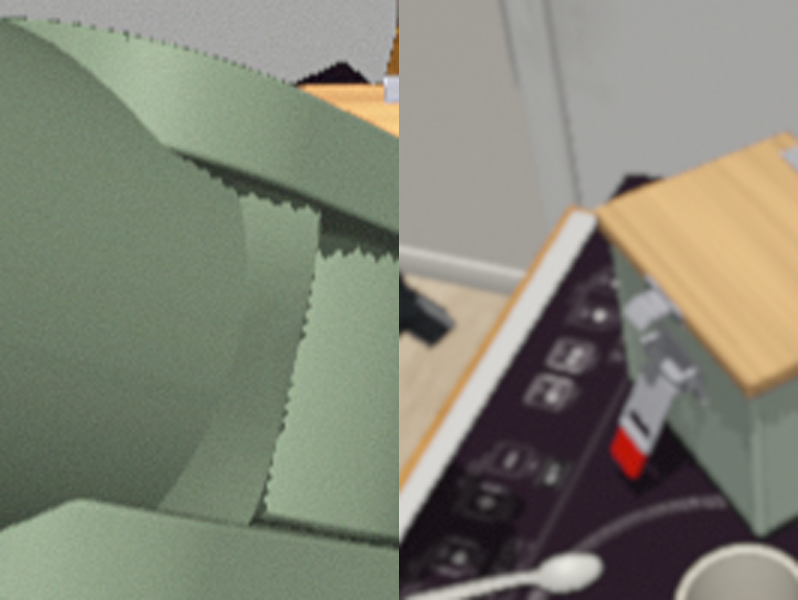

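```bash
python3 - <<'E'
from h import *
t=.52
for d in(-.06,.0,.03): print(d,go(-.127+d*np.sin(t),0,.042-d*np.cos(t),t))
E
```

```text
-0.06 [0.0001, 0.0023, 0.1214, -0.0039, -0.0006, 0.0008]
0.0 [-0.0002, 0.0037, 0.1814, -0.0039, -0.0006, 0.0008]
0.03 [-0.0003, 0.0045, 0.2114, -0.0039, -0.0006, 0.0008]
```

move_arm:
  moves:
    - [[0.8,0,0.001,0.04,0,0,0],[0.8,0,0.002,0.08,-0.004,0,0],[0.8,0,0.002,0.12,-0.004,0,0.001],[0.8,0,0.002,0.12,-0.004,0,0.001],[0.8,0,0.002,0.12,-0.004,0,0.001]]

```text
clock: 7.9
position: [0.4452, -0.032, 0.095]
tool_rot: [-3.139, -0.525, 0.878]
force: [-0.8, 0.5, 0.7]
grip_width: 0.0682
finger_force: 0.0
```

```bash
python3 - <<'E'
from h import *
import cv2
st(); t=.52
print(go(-.127+.03*np.sin(t),0,.042-.03*np.cos(t),t))
a=bot.grab_frame("wrist");b=bot.grab_frame("side")[150:350,160:360]
cv2.imwrite("pics/g.png",np.hstack([cv2.resize(a,(400,300)),cv2.resize(b,(300,300))])[...,::-1])
E
```

```text
t 7.9 bin xyz [-0.1574  0.0009  0.095 ] rpy [-3.139 -0.525  0.878] F [-0.8  0.5  0.7] q [ 0.87  0.52 -0.69  2.33 -0.73  0.24  0.28] 0.0682
[-0.0004, 0.001, 0.0911, -0.0003, -0.0008, -0.0003]
```

View pics/g.png

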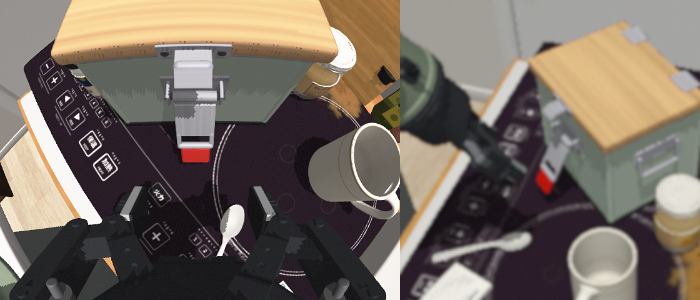

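move_arm:
  moves:
    - [[0.8,0,0.001,0.02,0,0,0],[0.8,0,0.001,0.04,0,0,0],[0.8,0,0.001,0.06,0,0,0],[0.8,0,0.001,0.06,0,0,0]]

```text
clock: 8.4
position: [0.4679, -0.0142, 0.0473]
tool_rot: [-3.141, -0.523, 0.885]
force: [3.3, -1.0, 1.1]
grip_width: 0.0684
finger_force: 0.0
```

```bash
python3 - <<'E'
from h import *
st(); t=.52
print(go(-.127+.03*np.sin(t),0,.042-.03*np.cos(t),t))
E
```

```text
t 8.4 bin xyz [-0.1292 -0.0053  0.0473] rpy [-3.141 -0.523  0.885] F [ 3.3 -1.   1.1] q [ 0.69  0.62 -0.56  2.32 -1.26  0.16  0.81] 0.0684
[-0.0008, -0.0052, 0.0358, -0.0005, -0.0004, 0.0006]
```

```bash
python3 - <<'E'
from h import *
for t,d in((.4,0),(.4,.015),(.35,.025)):print(go(-.127+d*np.sin(t),0,.042-d*np.cos(t),t))
E
```

```text
[-0.0007, -0.0053, 0.0058, -0.0005, -0.0195, 0.0007]
[-0.0026, -0.0052, 0.0206, -0.0005, -0.0195, 0.0007]
[-0.005, -0.0052, 0.0304, -0.0004, -0.0275, 0.0007]
```

move_arm:
  moves:
    - [[0.8,0,0,0,0,-0.01,0],[0.8,-0.001,0,0.003,0,-0.02,0],[0.8,-0.001,0,0.003,0,-0.02,0]]

```text
clock: 8.7
position: [0.4688, -0.0134, 0.0457]
tool_rot: [-3.139, -0.398, 0.879]
force: [-0.9, -0.2, 0.0]
grip_width: 0.0681
finger_force: 0.0
```

```bash
python3 - <<'E'
from h import *
st()
for t,d in((.4,0),(.4,.02),(.35,.025)):print(go(-.127+d*np.sin(t),0,.042-d*np.cos(t),t))
E
```

```text
t 8.7 bin xyz [-0.1281 -0.0055  0.0457] rpy [-3.139 -0.398  0.879] F [-0.9 -0.2  0. ] q [ 0.35  0.54 -0.24  2.29 -1.11  0.24  0.53] 0.0681
[-0.0005, -0.0054, 0.0039, -0.0004, 0.0004, -0.0002]
[-0.0004, -0.0054, 0.0239, -0.0004, 0.0004, -0.0002]
[-0.0017, -0.0054, 0.0288, -0.0004, -0.0076, -0.0002]
```

move_arm:
  moves:
    - [[0.8,0,-0.005,0.008,0,0,0],[0.8,0,-0.005,0.016,0,0,0],[0.8,0,-0.005,0.024,0,0,0],[0.8,0,-0.005,0.024,0,0,0]]

```text
clock: 9.1
position: [0.4701, -0.0027, 0.0226]
tool_rot: [-3.137, -0.399, 0.879]
force: [-0.4, 0.1, -0.1]
grip_width: 0.068
finger_force: 0.0
```

```bash
python3 - <<'E'
from h import *
import cv2
st()
a=bot.grab_frame("wrist");b=bot.grab_frame("side")[180:330,190:340]
cv2.imwrite("pics/h.png",np.hstack([cv2.resize(a,(400,300)),cv2.resize(b,(400,300+0))])[...,::-1])
E
```

```text
t 9.1 bin xyz [-0.119   0.0003  0.0226] rpy [-3.137 -0.399  0.879] F [-0.4  0.1 -0.1] q [ 0.39  0.61 -0.33  2.3  -1.26  0.16  0.68] 0.068
```

View pics/h.png

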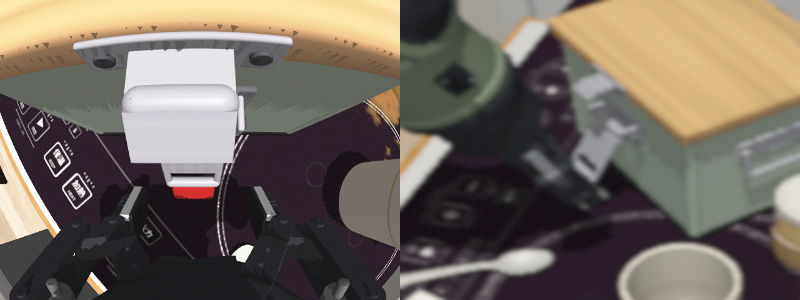

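move_arm:
  moves:
    - [[0.2,0,0,0,0,0,0],[0.2,0,0,0,0,0,0],[0.2,0,0,0,0,0,0],[0.2,0,0,0,0,0,0],[0.2,0,0,0,0,0,0]]
  force: 20

```text
clock: 9.7
position: [0.4692, -0.0027, 0.0215]
tool_rot: [-3.135, -0.397, 0.877]
force: [-0.6, 0.2, -0.1]
grip_width: 0.0169
finger_force: 0.3
```

```bash
python3 - <<'E'
from h import *
st()
t0=.4;p0=np.array([-.088,.107])
# pad now
a0=2.58
R0=bot.observe()["position"]-C
d0=np.array([R0@EX,R0[2]])
pad0=p0+.074*np.array([-np.sin(a0),np.cos(a0)])
off=d0-pad0
c,s=np.cos(t0),np.sin(t0)
along=off@[s,-c]; across=off@[c,s]; print("along",along,"across",across)
for a,t in((2.3,.4),(2.0,.4),(1.7,.35),(1.4,.25),(1.1,.15),(.9,.05),(.7,0)):
    pad=p0+.074*np.array([-np.sin(a),np.cos(a)]); q=pad+along*np.array([np.sin(t),-np.cos(t)])+across*np.array([np.cos(t),np.sin(t)])
    print(a,q.round(4),go(q[0],0,q[1],t))
E
```

```text
t 9.7 bin xyz [-0.1195  0.001   0.0215] rpy [-3.135 -0.397  0.877] F [-0.6  0.2 -0.1] q [ 0.39  0.61 -0.33  2.3  -1.26  0.16  0.68] 0.0169
along 0.024153112286286835 across -0.001674048230083549
2.3 [-0.1353  0.0348] [-0.0094, 0.001, -0.0184, -0.0009, 0.0005, -0.0005]
2.0 [-0.1474  0.0533] [-0.0134, 0.0008, -0.0401, -0.0009, 0.0005, -0.0005]
1.7 [-0.1547  0.0742] [-0.012, 0.0007, -0.0622, -0.0009, -0.0075, -0.0004]
1.4 [-0.1566  0.0958] [-0.0054, 0.0006, -0.0828, -0.0009, -0.0234, -0.0004]
1.1 [-0.152   0.1164] [0.0068, 0.0005, -0.1001, -0.0009, -0.0393, -0.0003]
0.9 [-0.1464  0.1288] [0.0167, 0.0004, -0.1094, -0.001, -0.0552, -0.0003]
0.7 [-0.1373  0.1394] [0.0292, 0.0003, -0.1157, -0.001, -0.0632, -0.0003]
```

```bash
python3 - <<'E'
from h import *
p=bot.camera_params("side");f=240/np.tan(np.radians(p["vertical_fov"]/2))
def pr(X): q=p["R"]@X+p["t"];return (q[:2]/q[2]*f+[p["cx"],p["cy"]]).round(1)
T=np.array([.4701,-.0027,.0226]);zt=np.array([0,0,-1])*np.cos(.4)+EX*np.sin(.4)
for k in(0,.01,.02,.03): print(k,[pr(T-EY*w-k*zt) for w in(.034,.045,.055)], pr(T-EY*.034+[0,0,k]))
a=2.58
print("pad",pr(C+EX*(-.088-.074*np.sin(a))+[0,0,.107+.074*np.cos(a)]))
E
```

```text
0 [array([269.6, 285.1]), array([272.3, 288.6]), array([274.8, 291.8])] [269.6 285.1]
0.01 [array([267.6, 283.1]), array([270.3, 286.7]), array([272.8, 289.9])] [269.2 282. ]
0.02 [array([265.5, 281.2]), array([268.3, 284.7]), array([270.8, 288. ])] [268.8 279. ]
0.03 [array([263.5, 279.2]), array([266.2, 282.7]), array([268.7, 286. ])] [268.4 275.9]
pad [257.  269.7]
```

move_arm:
  moves:
    - [[0.2,0,0,-0.03,0,0,0],[0.2,0,0,-0.07,0,0,0],[0.2,-0.02,0,-0.12,0,-0.02,0],[0.2,-0.04,0,-0.12,0,-0.04,0],[0.2,-0.04,0,-0.12,0,-0.063,0]]

```text
clock: 10.2
position: [0.4183, -0.0633, 0.1151]
tool_rot: [-3.129, -0.14, 0.881]
force: [-0.9, 1.5, -1.0]
grip_width: 0.0173
finger_force: 0.0
```

```bash
python3 - <<'E'
from h import *
st();print(go(-.2,0,.12,0),go(-.2,0,.12,-.15))
E
```

```text
t 10.2 bin xyz [-0.1988  0.0017  0.1151] rpy [-3.129 -0.14   0.881] F [-0.9  1.5 -1. ] q [-0.18  0.36  0.37  2.25 -0.5   0.55 -0.1 ] 0.0173
[-0.0005, 0.0016, -0.0051, -0.0021, -0.0223, 0.0003] [-0.0005, 0.0016, -0.0051, -0.0021, -0.0462, 0.0005]
```

```bash
cat >> h.py <<'E'
def sweep(D):
    o=bot.observe();q=o["qpos"];a=q[6]+.05;s=np.sin(q[5])
    U=-np.array([-s*np.sin(a),s*np.cos(a),np.cos(q[5])])
    R=Ro.from_euler("xyz",o["tool_rot"]).as_matrix();zz=R[:,2]
    print("U/2pi*D",(D*U/2/np.pi).round(4),"toolz",zz.round(2),"next",(Ro.from_rotvec(D*(R@U)).as_matrix()@zz).round(2),"up in tool",R[2].round(2))
E
python3 -c "
from h import *
sweep(.7)"
```

```text
U/2pi*D [-0.0028 -0.0579 -0.0951] toolz [ 0.08  0.12 -0.99] next [-0.04 -0.22 -0.97] up in tool [ 0.14 -0.01 -0.99]
```

move_arm:
  moves:
    - [[0.8,0,0,-0.01,-0.0006,-0.0116,-0.019],[0.8,0,0,-0.02,-0.0011,-0.0232,-0.038],[0.8,0,0,-0.03,-0.0017,-0.0347,-0.0571],[0.8,0,0,-0.03,-0.0022,-0.0463,-0.0761],[0.8,0,0,-0.03,-0.0028,-0.0579,-0.0951]]

```text
clock: 10.7
position: [0.4172, -0.0644, 0.1437]
tool_rot: [-3.121, 0.223, 1.49]
force: [-0.3, -0.1, 0.2]
grip_width: 0.0684
finger_force: 0.0
```

```bash
python3 -c "
from h import *
st();sweep(.74)"
```

```text
t 10.7 bin xyz [-0.2003  0.0018  0.1437] rpy [-3.121  0.223  1.49 ] F [-0.3 -0.1  0.2] q [-0.57  0.37  0.5   2.18  0.06  0.7  -0.22] 0.0684
U/2pi*D [-0.013  -0.0748 -0.0901] toolz [-0.04 -0.22 -0.98] next [ 0.13 -0.61 -0.78] up in tool [-0.22 -0.02 -0.98]
```

move_arm:
  moves:
    - [[0.8,0,0,0,-0.0026,-0.015,-0.018],[0.8,0,0,0,-0.0052,-0.03,-0.036],[0.8,0,0,0,-0.0078,-0.045,-0.054],[0.8,0,0,0,-0.0104,-0.06,-0.072],[0.8,0,0,0,-0.013,-0.075,-0.09]]

```text
clock: 11.2
position: [0.4172, -0.0639, 0.1434]
tool_rot: [-2.908, 0.636, 2.171]
force: [1.0, 0.0, -0.6]
grip_width: 0.0684
finger_force: 0.0
```

```bash
python3 -c "
from h import *
st();sweep(.74)"
```

```text
t 11.2 bin xyz [-0.1999  0.0021  0.1434] rpy [-2.908  0.636  2.171] F [ 1.   0.  -0.6] q [-1.02  0.52  0.63  2.31  0.62  0.65 -0.45] 0.0684
U/2pi*D [-0.028  -0.0658 -0.0936] toolz [ 0.13 -0.61 -0.78] next [ 0.51 -0.65 -0.56] up in tool [-0.59 -0.19 -0.78]
```

```bash
cat >> h.py <<'E'
def sweep2(D,d6):
    o=bot.observe();q=o["qpos"];a=q[6]+.05;s=np.sin(q[5])
    F=np.array([-s*np.sin(a),s*np.cos(a),np.cos(q[5])])
    ax=np.cross([0,0,1.],F);ax/=np.linalg.norm(ax)
    Q=Ro.from_rotvec(-D*F)*Ro.from_rotvec(-d6*ax)
    R=Ro.from_euler("xyz",o["tool_rot"]);v=Q.as_rotvec()/2/np.pi
    print("turn",v.round(4),"rows",np.linalg.norm(v)*360/8.59,"toolz",R.as_matrix()[:,2].round(2),"next",(R*Q).as_matrix()[:,2].round(2),"F",R.apply(F).round(2))
E
python3 -c "
from h import *
sweep2(.74,-.25);sweep2(.9,-.25);"
```

```text
turn [-0.0582 -0.0399 -0.102 ] rows 5.197590007262611 toolz [ 0.13 -0.61 -0.78] next [ 0.53 -0.45 -0.72] F [ 0.49 -0.08 -0.87]
turn [-0.0624 -0.0521 -0.124 ] rows 6.215042460024097 toolz [ 0.13 -0.61 -0.78] next [ 0.58 -0.43 -0.69] F [ 0.49 -0.08 -0.87]
```

move_arm:
  moves:
    - [[0.8,0,0,0,-0.012,-0.008,-0.02],[0.8,0,0,0,-0.023,-0.016,-0.041],[0.8,0,0,0,-0.035,-0.024,-0.061],[0.8,0,0,0,-0.047,-0.032,-0.082],[0.8,0,0,0,-0.058,-0.04,-0.102]]

```text
clock: 11.7
position: [0.4027, -0.0717, 0.1296]
tool_rot: [-2.759, 0.611, 2.566]
force: [-0.7, -1.1, -0.4]
grip_width: 0.0684
finger_force: 0.0
```

```bash
python3 -c "
from h import *
st();sweep2(.74,-.0);sweep2(.74,-.1)"
```

```text
t 11.7 bin xyz [-0.2152  0.0083  0.1296] rpy [-2.759  0.611  2.566] F [-0.7 -1.1 -0.4] q [-0.58  0.43 -0.01  2.42  1.07  0.81 -0.69] 0.0684
turn [-0.051  -0.0689 -0.0808] rows 4.935841308461107 toolz [ 0.24 -0.6  -0.76] next [ 0.7  -0.4  -0.59] F [ 0.27  0.17 -0.95]
turn [-0.0607 -0.0566 -0.085 ] rows 4.978647680679933 toolz [ 0.24 -0.6  -0.76] next [ 0.67 -0.34 -0.67] F [ 0.27  0.17 -0.95]
```

```bash
cat >> h.py <<'E'
def sh(X):
    o=bot.observe();R=Ro.from_euler("xyz",o["tool_rot"]);print("shift",R.inv().apply(np.array(X)-o["position"]).round(4))
E
python3 -c "
from h import *
sh([.48,-.12,.2])"
```

```text
shift [-0.115  -0.0005 -0.0056]
```

move_arm:
  moves:
    - [[0.8,-0.04,0,-0.002,0,0,0],[0.8,-0.08,0,-0.004,-0.005,-0.005,-0.007],[0.8,-0.115,0,-0.006,-0.02,-0.02,-0.028],[0.8,-0.115,0,-0.006,-0.035,-0.035,-0.05],[0.8,-0.115,0,-0.006,-0.05,-0.05,-0.07]]

```text
clock: 12.2
position: [0.4757, -0.1245, 0.1928]
tool_rot: [-2.696, 0.641, 2.882]
force: [0.4, -0.3, -0.0]
grip_width: 0.0688
finger_force: 0.0
```

```bash
python3 -c "
from h import *
st();sweep2(.74,-.0);sweep2(.74,-.2)"
```

```text
t 12.2 bin xyz [-0.2093 -0.0816  0.1928] rpy [-2.696  0.641  2.882] F [ 0.4 -0.3 -0. ] q [-0.18  0.29 -0.24  2.4   1.35  0.83 -0.4 ] 0.0688
turn [-0.03   -0.082  -0.0791] rows 4.935841308461106 toolz [ 0.41 -0.56 -0.72] next [ 0.82 -0.33 -0.47] F [ 0.41  0.24 -0.88]
turn [-0.0557 -0.0639 -0.0875] rows 5.104909704963607 toolz [ 0.41 -0.56 -0.72] next [ 0.77 -0.2  -0.61] F [ 0.41  0.24 -0.88]
```

```bash
python3 -c "
from h import *
sh([.52,-.12,.23]);sweep2(.74,-.35)"
```

```text
shift [-0.0556  0.012  -0.0112]
turn [-0.0748 -0.0499 -0.0935] rows 5.437004216977863 toolz [ 0.41 -0.56 -0.72] next [ 0.71 -0.09 -0.7 ] F [ 0.41  0.24 -0.88]
```

move_arm:
  moves:
    - [[0.8,-0.03,0.006,-0.006,-0.01,-0.006,-0.011],[0.8,-0.055,0.012,-0.011,-0.025,-0.016,-0.03],[0.8,-0.055,0.012,-0.011,-0.04,-0.026,-0.05],[0.8,-0.055,0.012,-0.011,-0.057,-0.038,-0.071],[0.8,-0.055,0.012,-0.011,-0.075,-0.05,-0.093]]

```text
clock: 12.7
position: [0.5173, -0.1215, 0.2179]
tool_rot: [-2.673, 0.619, -2.937]
force: [0.9, -0.1, -0.3]
grip_width: 0.0684
finger_force: 0.0
```

```bash
python3 -c "
from h import *
st();sweep2(.74,-.0);sweep2(.74,-.2);sh([.5,-.12,.2])"
```

```text
t 12.7 bin xyz [-0.1805 -0.1118  0.2179] rpy [-2.673  0.619 -2.937] F [ 0.9 -0.1 -0.3] q [ 0.29  0.2  -0.52  2.43  1.74  0.57 -0.16] 0.0684
turn [-0.0068 -0.0635 -0.0989] rows 4.935841308461107 toolz [ 0.6  -0.34 -0.73] next [ 0.84 -0.11 -0.52] F [ 0.5   0.21 -0.84]
turn [-0.0359 -0.0503 -0.105 ] rows 5.104909704963606 toolz [ 0.6  -0.34 -0.73] next [ 0.75  0.   -0.66] F [ 0.5   0.21 -0.84]
shift [0.024  0.0067 0.0021]
```

```bash
python3 -c "
from h import *
sh([.57,-.13,.21]);sweep2(.8,-.15)"
```

```text
shift [-0.036  -0.001   0.0401]
turn [-0.0289 -0.0582 -0.1119] rows 5.424057922085345 toolz [ 0.6  -0.34 -0.73] next [ 0.79 -0.   -0.62] F [ 0.5   0.21 -0.84]
```

move_arm:
  moves:
    - [[0.8,-0.02,0,0.02,0,-0.004,-0.006],[0.8,-0.036,0,0.04,-0.006,-0.012,-0.024],[0.8,-0.036,0,0.04,-0.012,-0.024,-0.047],[0.8,-0.036,0,0.04,-0.017,-0.036,-0.07],[0.8,-0.036,0,0.04,-0.023,-0.047,-0.092]]

```text
clock: 13.2
position: [0.5696, -0.1293, 0.2059]
tool_rot: [-2.465, 0.561, -2.378]
force: [0.0, 0.0, -0.8]
grip_width: 0.0687
finger_force: 0.0
```

```bash
python3 -c "
from h import *
st();sweep2(.8,-.0);sweep2(.74,-.2);sh([.57,-.13,.2])"
```

```text
t 13.2 bin xyz [-0.1532 -0.157   0.2059] rpy [-2.465  0.561 -2.378] F [ 0.   0.  -0.8] q [ 0.68  0.36 -0.75  2.43  2.42  0.56 -0.13] 0.0687
turn [-0.0056 -0.0669 -0.1082] rows 5.336044657795792 toolz [ 0.73 -0.17 -0.66] next [ 0.84  0.2  -0.5 ] F [ 0.44  0.25 -0.86]
turn [-0.0346 -0.0492 -0.1059] rows 5.104909704963606 toolz [ 0.73 -0.17 -0.66] next [ 0.72  0.2  -0.66] F [ 0.44  0.25 -0.86]
shift [0.0033 0.0024 0.0043]
```

```bash
cat >> h.py <<'E'
def tgt(X,zt,flip=-1):
    "row to world TCP X with tool z zt, tool y horizontal nearest flip... tool y = -flip*EY-ish"
    o=bot.observe();R0=Ro.from_euler("xyz",o["tool_rot"]).as_matrix();zt=np.array(zt,float);zt/=np.linalg.norm(zt)
    y=np.cross([0,0,1.],zt);y/=np.linalg.norm(y);y*=-flip   # flip=-1: tool y = +left of heading
    R1=np.c_[np.cross(y,zt),y,zt];r=Ro.from_matrix(R0.T@R1).as_rotvec()/2/np.pi
    print("row",np.r_[R0.T@(np.array(X)-o["position"]),r].round(4).tolist(),"rows",np.linalg.norm(r)*360/8.59)
def B(x,y,z): return C+x*EX+y*EY+[0,0,z]
E
python3 -c "
from h import *
X=[.49,-.1,.16]
tgt(X,[.72,.35,-.6]);tgt(B(-.2,-.03,.13),[.5,.6,-.62]);tgt(B(-.2,-.03,.13),[.36,.44,-.82])"
```

```text
row [0.0559, 0.0713, -0.0328, -0.0723, -0.0428, 0.0541] rows 4.185559857098995
row [0.0922, 0.1139, -0.0508, -0.1186, -0.0566, 0.0053] rows 5.509857915501811
row [0.0922, 0.1139, -0.0508, -0.1182, -0.0124, -0.0132] rows 5.011945016721973
```

move_arm:
  moves:
    - [[0.8,0.011,0.014,-0.007,-0.014,-0.008,0.011],[0.8,0.022,0.028,-0.013,-0.029,-0.017,0.022],[0.8,0.034,0.043,-0.02,-0.043,-0.026,0.032],[0.8,0.045,0.057,-0.026,-0.058,-0.034,0.043],[0.8,0.056,0.071,-0.033,-0.072,-0.043,0.054]]

```text
clock: 13.7
position: [0.5229, -0.1146, 0.161]
tool_rot: [-2.786, 0.673, -2.493]
force: [-0.9, -0.0, -1.9]
grip_width: 0.0679
finger_force: 0.0
```

```bash
python3 -c "
from h import *
st();sweep2(.5,0)
for p in((-.2,-.03,.13),(-.18,-.02,.11)):
  for t in (.9,.7,.5):print(p,t);tgt(B(*p),EX*np.sin(t)-np.array([0,0,np.cos(t)]))"
```

```text
t 13.7 bin xyz [-0.1716 -0.1117  0.161 ] rpy [-2.786  0.673 -2.493] F [-0.9 -0.  -1.9] q [ 1.34  0.75 -1.41  2.43  2.09  0.54  0.42] 0.0679
turn [ 0.0186 -0.0363 -0.0683] rows 3.335027911122371 toolz [ 0.68  0.08 -0.73] next [ 0.83  0.13 -0.54] F [ 0.55  0.58 -0.61]
(-0.2, -0.03, 0.13) 0.9
row [0.0556, 0.0668, -0.0297, -0.0822, -0.0404, -0.0195] rows 3.926268741470691
(-0.2, -0.03, 0.13) 0.7
row [0.0556, 0.0668, -0.0297, -0.0797, -0.0093, -0.0275] rows 3.5545495545251495
(-0.2, -0.03, 0.13) 0.5
row [0.0556, 0.0668, -0.0297, -0.0766, 0.0218, -0.0354] rows 3.6509677889377583
(-0.18, -0.02, 0.11) 0.9
row [0.0546, 0.0894, -0.01, -0.0822, -0.0404, -0.0195] rows 3.926268741470691
(-0.18, -0.02, 0.11) 0.7
row [0.0546, 0.0894, -0.01, -0.0797, -0.0093, -0.0275] rows 3.5545495545251495
(-0.18, -0.02, 0.11) 0.5
row [0.0546, 0.0894, -0.01, -0.0766, 0.0218, -0.0354] rows 3.6509677889377583
```

move_arm:
  moves:
    - [[0.8,0.014,0.017,-0.007,-0.019,0.002,-0.008],[0.8,0.028,0.033,-0.015,-0.038,0.004,-0.016],[0.8,0.042,0.05,-0.022,-0.058,0.006,-0.024],[0.8,0.055,0.067,-0.03,-0.077,0.007,-0.032],[0.8,0.055,0.067,-0.03,-0.077,0.007,-0.032]]

```text
clock: 14.2
position: [0.4581, -0.0999, 0.1291]
tool_rot: [-2.982, 0.567, -2.378]
force: [0.1, 0.0, 0.7]
grip_width: 0.0682
finger_force: 0.0
```

```bash
python3 -c "
from h import *
st();sweep2(.5,0)
for p in((-.2,-.03,.13),(-.2,-0.0,.13)):
  for t in (.6,.5):print(p,t);tgt(B(*p),EX*np.sin(t)-np.array([0,0,np.cos(t)]))"
```

```text
t 14.2 bin xyz [-0.2016 -0.0523  0.1291] rpy [-2.982  0.567 -2.378] F [0.1 0.  0.7] q [ 1.43  0.71 -1.33  2.38  1.27  0.29  1.43] 0.0682
turn [ 0.0224 -0.0021 -0.0763] rows 3.3350279111223715 toolz [ 0.49  0.25 -0.83] next [ 0.6   0.17 -0.78] F [ 0.63  0.43 -0.65]
(-0.2, -0.03, 0.13) 0.6
row [0.0004, 0.0219, -0.0048, -0.0356, -0.0065, -0.015] rows 1.6400164486825504
(-0.2, -0.03, 0.13) 0.5
row [0.0004, 0.0219, -0.0048, -0.0348, 0.0094, -0.0167] rows 1.6646452266930112
(-0.2, -0.0, 0.13) 0.6
row [0.0033, 0.051, -0.0114, -0.0356, -0.0065, -0.015] rows 1.6400164486825504
(-0.2, -0.0, 0.13) 0.5
row [0.0033, 0.051, -0.0114, -0.0348, 0.0094, -0.0167] rows 1.6646452266930112
```

move_arm:
  moves:
    - [[0.8,0.001,0.017,-0.004,-0.012,0.003,-0.006],[0.8,0.002,0.034,-0.008,-0.024,0.006,-0.011],[0.8,0.003,0.051,-0.011,-0.035,0.009,-0.017],[0.8,0.003,0.051,-0.011,-0.035,0.009,-0.017]]

```text
clock: 14.6
position: [0.4204, -0.0647, 0.1303]
tool_rot: [3.142, 0.504, -2.26]
force: [0.4, -0.4, -0.2]
grip_width: 0.0681
finger_force: 0.0
```

```bash
python3 -c "
from h import *
st()
pad=np.array([-.127,0,.042])
for d,t in((-.05,.5),(0,.5),(.04,.5),(.04,.4)):print(d,t);tgt(B(*(pad+d*np.array([np.sin(t),0,-np.cos(t)]))),EX*np.sin(t)-np.array([0,0,np.cos(t)]))"
```

```text
t 14.6 bin xyz [-0.1985 -0.0008  0.1303] rpy [ 3.142  0.504 -2.26 ] F [ 0.4 -0.4 -0.2] q [ 1.46  0.82 -1.47  2.3   0.79  0.56  1.97] 0.0681
-0.05 0.5
row [-0.0202, 0.0008, 0.0618, 0.0001, 0.0006, 0.0002] rows 0.029008432686316508
0 0.5
row [-0.02, 0.0007, 0.1118, 0.0001, 0.0006, 0.0002] rows 0.029008432686316508
0.04 0.5
row [-0.0198, 0.0007, 0.1518, 0.0001, 0.0006, 0.0002] rows 0.029008432686316508
0.04 0.4
row [-0.0158, 0.0007, 0.1516, 0.0001, 0.0165, 0.0003] rows 0.6936239051200841
```

move_arm:
  moves:
    - [[0.8,-0.02,0.001,0.03,0,0,0],[0.8,-0.02,0.001,0.06,0,0,0],[0.8,-0.02,0.001,0.09,0,0,0],[0.8,-0.02,0.001,0.11,0,0,0],[0.8,-0.02,0.001,0.11,0,0,0]]

```text
clock: 15.1
position: [0.4641, -0.0087, 0.0425]
tool_rot: [-3.14, 0.502, -2.257]
force: [-0.2, 0.6, 0.4]
grip_width: 0.0682
finger_force: 0.0
```

```bash
python3 -c "
from h import *
st()
pad=np.array([-.127,0,.042])
for d,t in((.02,.5),(.045,.5)):print(d,t);tgt(B(*(pad+d*np.array([np.sin(t),0,-np.cos(t)]))),EX*np.sin(t)-np.array([0,0,np.cos(t)]))"
```

```text
t 15.1 bin xyz [-0.1275  0.0012  0.0425] rpy [-3.14   0.502 -2.257] F [-0.2  0.6  0.4] q [ 0.98  0.78 -0.99  2.32  1.18  0.2   1.53] 0.0682
0.02 0.5
row [-0.0001, -0.0012, 0.0206, 0.0001, 0.0004, 0.0006] rows 0.029196870323637086
0.045 0.5
row [-0.0001, -0.0012, 0.0456, 0.0001, 0.0004, 0.0006] rows 0.029196870323637086
```

move_arm:
  moves:
    - [[0.8,0,-0.001,0.01,0,0,0],[0.8,0,-0.001,0.02,0,0,0],[0.8,0,-0.001,0.03,0,0,0],[0.8,0,-0.001,0.03,0,0,0]]

```text
clock: 15.5
position: [0.4744, 0.0003, 0.0173]
tool_rot: [-3.14, 0.504, -2.261]
force: [-0.7, 0.2, -0.4]
grip_width: 0.0681
finger_force: 0.0
```

```bash
python3 -c "
from h import *
st()
pad=np.array([-.127,0,.042])
for d,t in((.045,.5),(.045,.42)):print(d,t);tgt(B(*(pad+d*np.array([np.sin(t),0,-np.cos(t)]))),EX*np.sin(t)-np.array([0,0,np.cos(t)]))"
```

```text
t 15.5 bin xyz [-0.114  -0.0011  0.0173] rpy [-3.14   0.504 -2.261] F [-0.7  0.2 -0.4] q [ 0.9   0.83 -0.93  2.31  1.53  0.18  1.19] 0.0681
0.045 0.5
row [-0.0004, 0.0011, 0.0171, -0.0002, 0.0006, 0.0001] rows 0.026705386699870624
0.045 0.42
row [0.0032, 0.0011, 0.0169, -0.0002, 0.0133, 0.0001] rows 0.5586917666020768
```

move_arm:
  moves:
    - [[0.8,0,0.001,0.006,0,0,0],[0.8,0,0.001,0.012,0,0,0],[0.8,0,0.001,0.012,0,0,0]]

```text
clock: 15.8
position: [0.4771, 0.005, 0.0069]
tool_rot: [-3.14, 0.504, -2.261]
force: [0.0, 0.6, 0.0]
grip_width: 0.0684
finger_force: 0.0
```

move_arm:
  moves:
    - [[0.2,0,0,0,0,0,0],[0.2,0,0,0,0,0,0],[0.2,0,0,0,0,0,0],[0.2,0,0,0,0,0,0],[0.2,0,0,0,0,0,0]]
  force: 20

```text
clock: 16.3
position: [0.4755, 0.0074, 0.0069]
tool_rot: [3.14, 0.504, -2.258]
force: [-9.5, 8.5, 5.2]
grip_width: 0.0295
finger_force: 23.0
```

```bash
cat > arc.py <<'E'
from h import *
import sys
a0=float(sys.argv[1]); st()
o=bot.observe();d=o["position"]-C;p0=np.array([-.088,.107]);T=np.array([d@EX,d[2]])
R=Ro.from_euler("xyz",o["tool_rot"]);z=R.as_matrix()[:,2];t0=np.arctan2(z@EX,-z[2])
off=T-p0-.074*np.array([-np.sin(a0),np.cos(a0)]); al=off@[np.sin(t0),-np.cos(t0)];ac=off@[np.cos(t0),np.sin(t0)]
print("along,across",al,ac,"tilt",t0)
for s in sys.argv[2:]:
    a,t=map(float,s.split(","));q=p0+.074*np.array([-np.sin(a),np.cos(a)])+al*np.array([np.sin(t),-np.cos(t)])+ac*np.array([np.cos(t),np.sin(t)])
    print(a);tgt(B(q[0],d@EY,q[1]),EX*np.sin(t)-np.array([0,0,np.cos(t)]))
E
python3 arc.py 2.58 2.4,.48 2.2,.45 2.0,.42 1.8,.38 1.6,.34
```

```text
t 16.3 bin xyz [-0.1078  0.0026  0.0069] rpy [ 3.14   0.504 -2.258] F [-9.5  8.5  5.2] q [ 0.91  0.88 -0.96  2.31  1.64  0.23  1.09] 0.0295
along,across 0.04226275556218737 -0.0009547266590948336 tilt 0.5040881449018769
2.4
row [0.0064, 0.0001, -0.0122, 0.0005, 0.0038, 0.0004] rows 0.16303848550751315
2.2
row [0.0109, 0.0001, -0.0267, 0.0005, 0.0086, 0.0005] rows 0.3618477039701377
2.0
row [0.0126, 0.0002, -0.0416, 0.0005, 0.0134, 0.0005] rows 0.5615756589012675
1.8
row [0.0117, 0.0002, -0.0563, 0.0005, 0.0197, 0.0005] rows 0.8281602070290317
1.6
row [0.0079, 0.0002, -0.0704, 0.0005, 0.0261, 0.0005] rows 1.09485071898863
```

move_arm:
  moves:
    - [[0.2,0.006,0.003,-0.012,0,0.004,0],[0.2,0.011,0.003,-0.027,0,0.009,0],[0.2,0.0125,0.003,-0.042,0,0.013,0],[0.2,0.012,0.003,-0.056,0,0.02,0],[0.2,0.008,0.003,-0.07,0,0.026,0]]

```text
clock: 16.8
position: [0.4458, -0.0269, 0.0632]
tool_rot: [3.141, 0.331, -2.263]
force: [-5.6, -20.3, -8.4]
grip_width: 0.0287
finger_force: 35.3
```

```bash
python3 arc.py 1.6 1.4,.3 1.2,.22 1.0,.15 .85,.1 .7,.05
```

```text
t 16.8 bin xyz [-0.1531  0.0037  0.0632] rpy [ 3.141  0.331 -2.263] F [ -5.6 -20.3  -8.4] q [ 1.    0.73 -1.13  2.28  0.97  0.46  1.64] 0.0287
along,across 0.04229848307947168 -0.005162844175861743 tilt 0.33072359650705063
1.4
row [-0.0045, 0.0, -0.0138, 0.0001, 0.0049, -0.0002] rows 0.2051074038343164
1.2
row [-0.0095, 0.0, -0.0266, 0.0001, 0.0176, -0.0002] rows 0.7385808316543095
1.0
row [-0.0172, 0.0, -0.0377, 0.0001, 0.0288, -0.0002] rows 1.2054652097248266
0.85
row [-0.0244, 0.0001, -0.0446, 0.0001, 0.0367, -0.0002] rows 1.5389612940931
0.7
row [-0.0324, 0.0001, -0.0501, 0.0001, 0.0447, -0.0002] rows 1.872459759190509
```

move_arm:
  moves:
    - [[0.2,0.004,-0.002,-0.001,0,0,0],[0.2,0.004,-0.002,-0.001,0,0,0]]

```text
clock: 17.0
position: [0.4462, -0.0279, 0.0637]
tool_rot: [3.141, 0.339, -2.26]
force: [-6.5, 7.3, -1.2]
grip_width: 0.0292
finger_force: 27.1
```

```bash
python3 arc.py 1.6 1.4,.3 1.2,.22 1.0,.15 .85,.1 .7,.05
```

```text
t 17.0 bin xyz [-0.1536  0.0027  0.0637] rpy [ 3.141  0.339 -2.26 ] F [-6.5  7.3 -1.2] q [ 1.01  0.73 -1.13  2.28  0.97  0.46  1.65] 0.0292
along,across 0.04157093362282307 -0.00580063534993163 tilt 0.33884446615161506
1.4
row [-0.0043, 0.0, -0.0138, 0.0002, 0.0062, 0.0003] rows 0.25947746414091893
1.2
row [-0.0095, 0.0, -0.0266, 0.0001, 0.0189, 0.0003] rows 0.7928284138257884
1.0
row [-0.0173, 0.0, -0.0377, 0.0001, 0.0301, 0.0003] rows 1.2596865835005164
0.85
row [-0.0246, -0.0, -0.0445, 0.0001, 0.038, 0.0003] rows 1.593173086523161
0.7
row [-0.0327, -0.0, -0.0501, 0.0001, 0.046, 0.0003] rows 1.9266652070640473
```

move_arm:
  moves:
    - [[0.2,-0.004,0.001,-0.014,0,0.006,0],[0.2,-0.009,0.001,-0.026,0,0.019,0],[0.2,-0.017,0.001,-0.038,0,0.03,0],[0.2,-0.017,0.001,-0.038,0,0.03,0]]

```text
clock: 17.4
position: [0.4472, -0.0263, 0.106]
tool_rot: [-3.14, 0.142, -2.259]
force: [-17.4, -14.8, 12.3]
grip_width: 0.0295
finger_force: 40.9
```

```bash
python3 arc.py 1.0 .85,.1 .75,.05 .65,0
```

```text
t 17.4 bin xyz [-0.1518  0.0029  0.106 ] rpy [-3.14   0.142 -2.259] F [-17.4 -14.8  12.3] q [ 0.91  0.65 -1.2   2.17  0.8   0.75  1.67] 0.0295
along,across 0.040367279331053024 -0.007306858096401676 tilt 0.14180552972706295
0.85
row [-0.0062, -0.0, -0.0082, -0.0002, 0.0067, 0.0004] rows 0.27944021115771467
0.75
row [-0.01, -0.0, -0.0132, -0.0002, 0.0146, 0.0004] rows 0.6126129290662592
0.65h.py:41: RuntimeWarning: invalid value encountered in divide
  y=np.cross([0,0,1.],zt);y/=np.linalg.norm(y);y*=-flip   # flip=-1: tool y = +left of heading
  r = _umath_linalg.det(a, signature=signature)
Traceback (most recent call last):
  File "arc.py", line 10, in <module>
    print(a);tgt(B(q[0],d@EY,q[1]),EX*np.sin(t)-np.array([0,0,np.cos(t)]))
             ~~~^^^^^^^^^^^^^^^^^^^^^^^^^^^^^^^^^^^^^^^^^^^^^^^^^^^^^^^^^^
  File "h.py", line 42, in tgt
    R1=np.c_[np.cross(y,zt),y,zt];r=Ro.from_matrix(R0.T@R1).as_rotvec()/2/np.pi
                                    ~~~~~~~~~~~~~~^^^^^^^^^
  File "scipy/spatial/transform/_rotation.pyx", line 1159, in scipy.spatial.transform._rotation.Rotation.from_matrix
numpy.linalg.LinAlgError: SVD did not converge
```

move_arm:
  moves:
    - [[0.2,0.004,0,-0.003,0,0,0],[0.2,-0.002,0,-0.012,0,0.007,0],[0.2,-0.006,0,-0.017,0,0.007,0],[0.2,-0.006,0,-0.017,0,0.007,0]]

```text
clock: 17.8
position: [0.4511, -0.0215, 0.1234]
tool_rot: [-3.141, 0.108, -2.259]
force: [-2.7, 4.7, -1.9]
grip_width: 0.0293
finger_force: 24.1
```

```bash
python3 - <<'E'
from h import *
import cv2
st()
p=bot.camera_params("side")
im=bot.grab_frame("side").astype(int);m=(im[...,0]>150)&(im[...,1]<60)&(im[...,2]<60)
ys,xs=np.nonzero(m);k=(xs>180)&(xs<340)&(ys<330)&(ys>180);print("red side",k.sum(),xs[k].mean(),ys[k].mean())
f=240/np.tan(np.radians(p["vertical_fov"]/2))
for a in(1.3,1.1,.9,.8,.7,.6):
    q=p["R"]@B(-.088-.074*np.sin(a),0,.107+.074*np.cos(a))+p["t"];print(a,(q[:2]/q[2]*f+[p["cx"],p["cy"]]).round(1))
E
```

```text
t 17.8 bin xyz [-0.1456  0.003   0.1234] rpy [-3.141  0.108 -2.259] F [-2.7  4.7 -1.9] q [ 0.89  0.63 -1.22  2.13  0.75  0.82  1.68] 0.0293
red side 0 nan nan
1.3 [238.1 249.2]
1.1 [239.7 243.1]
0.9 [242.7 236.9]
0.8 [244.7 233.7]
0.7 [246.9 230.7]
0.6 [249.5 227.7]<stdin>:6: RuntimeWarning: Mean of empty slice.
  ret = ret.dtype.type(ret / rcount)
```

move_arm:
  moves:
    - [[0.8,0,0,0,0,0,0],[0.8,0,0,0,0,0,0],[0.8,0,0,0,0,0,0],[0.8,0,0,-0.03,0,0,0],[0.8,0,0,-0.07,0,0,0]]

```text
clock: 18.35
position: [0.4455, -0.0279, 0.1924]
tool_rot: [3.14, 0.106, -2.259]
force: [0.2, -1.3, 0.6]
grip_width: 0.0682
finger_force: 0.0
```

move_arm:
  moves:
    - [[0.5,0.03,0,0,0,0,0],[0,0.07,0,0,0,0,0],[0,0.07,0,0,0,0,0],[0,0.07,0,0,0,0,0],[0,0.07,0,0,0,0,0]]

```text
clock: 18.85
position: [0.4026, -0.0815, 0.1851]
tool_rot: [-3.14, 0.108, -2.26]
force: [-0.0, 0.2, -0.1]
grip_width: -0.0
finger_force: 0.0
```

```bash
python3 - <<'E'
from h import *
st()
S=[];im={}
for n in("side","scene"):
    i=bot.grab_frame(n).astype(int);m=(i[...,0]>130)&(i[...,1]<60)&(i[...,2]<60);ys,xs=np.nonzero(m)
    k=(xs>180)&(xs<400)&(ys<340)&(ys>150);print(n,k.sum());S.append((xs[k].mean(),ys[k].mean()) if k.any() else None)
print(S)
if all(S):
    X,e=tri(S[1],S[0]);d=X-C;print((d@EX).round(4),(d@EY).round(4),X[2].round(4),e)
t=.1
for p in((-.2,0,.135),(-.158,0,.135)):tgt(B(*p),EX*np.sin(t)-np.array([0,0,np.cos(t)]))
E
```

```text
t 18.85 bin xyz [-0.2228  0.0021  0.1851] rpy [-3.14   0.108 -2.26 ] F [-0.   0.2 -0.1] q [ 1.24  0.52 -1.42  2.15  0.57  0.91  1.96] -0.0
side 95
scene 0
[(np.float64(239.58947368421053), np.float64(233.65263157894736)), None]
row [-0.0169, -0.0023, 0.0521, -0.0002, 0.0012, 0.0004] rows 0.05367677708192034
row [-0.0587, -0.0025, 0.0567, -0.0002, 0.0012, 0.0004] rows 0.05367677708192034
```

move_arm:
  moves:
    - [[0,-0.017,-0.002,0.026,0,0,0],[0,-0.017,-0.002,0.052,0,0,0],[0,-0.04,-0.002,0.054,0,0,0],[0,-0.06,-0.002,0.055,0,0,0],[0,-0.075,-0.002,0.046,0,0,0]]

```text
clock: 19.45
position: [0.4505, -0.026, 0.1459]
tool_rot: [-3.142, 0.091, -2.262]
force: [-37.8, -37.9, 69.1]
grip_width: -0.0002
finger_force: 41.8
```

```bash
python3 - <<'E'
from h import *
st();t=.1
i=bot.grab_frame("side").astype(int);m=(i[...,0]>130)&(i[...,1]<60)&(i[...,2]<60);ys,xs=np.nonzero(m)
k=(xs>180)&(xs<400)&(ys<340)&(ys>150);print(k.sum(),xs[k].mean(),ys[k].mean())
for p in((-.13,0,.15),(-.11,0,.152),(-.1,0,.152)):tgt(B(*p),EX*np.sin(t)-np.array([0,0,np.cos(t)]))
E
```

```text
t 19.45 bin xyz [-0.1494  0.0006  0.1459] rpy [-3.142  0.091 -2.262] F [-37.8 -37.9  69.1] q [ 0.92  0.59 -1.25  2.1   0.68  0.87  1.74] -0.0002
9 249.66666666666666 232.22222222222223
row [-0.0154, -0.0001, 0.0001, -0.0004, -0.0005, 0.0002] rows 0.0278777691782758
row [-0.0355, -0.0002, 0.0001, -0.0004, -0.0005, 0.0002] rows 0.0278777691782758
row [-0.0455, -0.0002, 0.001, -0.0004, -0.0005, 0.0002] rows 0.0278777691782758
```

move_arm:
  moves:
    - [[0,0.01,0,-0.005,0,0,0],[0,0.05,0,-0.005,0,0,0],[0,0.05,0,0.01,0,0,0],[0,0.05,0,0.03,0,0,0],[0,0.05,0,0.03,0,0,0]]

```text
clock: 20.0
position: [0.4242, -0.057, 0.1108]
tool_rot: [3.141, 0.106, -2.259]
force: [-0.3, -0.0, -0.2]
grip_width: -0.0005
finger_force: 0.0
```

```bash
python3 - <<'E'
from h import *
st();t=.1
i=bot.grab_frame("side").astype(int);m=(i[...,0]>130)&(i[...,1]<60)&(i[...,2]<60);ys,xs=np.nonzero(m)
k=(xs>180)&(xs<400)&(ys<340)&(ys>150);print(k.sum(),xs[k].mean(),ys[k].mean())
for p in((-.18,0,.118),(-.155,0,.118),(-.135,0,.128),(-.11,0,.152)):tgt(B(*p),EX*np.sin(t)-np.array([0,0,np.cos(t)]))
E
```

```text
t 20.0 bin xyz [-0.1901  0.0011  0.1108] rpy [ 3.141  0.106 -2.259] F [-0.3 -0.  -0.2] q [ 0.98  0.62 -1.21  2.19  0.75  0.77  1.76] -0.0005
74 245.8783783783784 225.33783783783784
row [-0.0102, -0.001, -0.0051, 0.0001, 0.0011, 0.0005] rows 0.05108394781685329
row [-0.035, -0.0011, -0.0025, 0.0001, 0.0011, 0.0005] rows 0.05108394781685329
row [-0.056, -0.0011, -0.0103, 0.0001, 0.0011, 0.0005] rows 0.05108394781685329
row [-0.0834, -0.0012, -0.0315, 0.0001, 0.0011, 0.0005] rows 0.05108394781685329
```

move_arm:
  moves:
    - [[0,-0.01,-0.001,-0.025,0,0,0],[0,-0.025,-0.001,-0.024,0,0,0],[0,-0.035,-0.001,-0.023,0,0,0],[0,-0.042,-0.001,-0.022,0,0,0],[0,-0.042,-0.001,-0.022,0,0,0]]

```text
clock: 20.55
position: [0.4509, -0.027, 0.1384]
tool_rot: [-3.141, 0.107, -2.259]
force: [-0.6, -0.0, -0.7]
grip_width: 0.0001
finger_force: 0.0
```

```bash
cat > chk.py <<'E'
from h import *
st();t=.1
i=bot.grab_frame("side").astype(int);m=(i[...,0]>130)&(i[...,1]<60)&(i[...,2]<60);ys,xs=np.nonzero(m)
k=(xs>180)&(xs<400)&(ys<340)&(ys>150);print(k.sum(),xs[k].mean(),ys[k].mean())
for p in((-.14,0,.138),(-.13,0,.14),(-.12,0,.15),(-.11,0,.152),(-.1,0,.152)):tgt(B(*p),EX*np.sin(t)-np.array([0,0,np.cos(t)]))
E
python3 chk.py
```

```text
t 20.55 bin xyz [-0.15   -0.0003  0.1384] rpy [-3.141  0.107 -2.259] F [-0.6 -0.  -0.7] q [ 0.92  0.6  -1.24  2.12  0.7   0.84  1.74] 0.0001
19 250.10526315789474 229.31578947368422
row [-0.0106, 0.0003, 0.0013, -0.0001, 0.0011, 0.0004] rows 0.048339002001114725
row [-0.0208, 0.0003, 0.0004, -0.0001, 0.0011, 0.0004] rows 0.048339002001114725
row [-0.0318, 0.0003, -0.0085, -0.0001, 0.0011, 0.0004] rows 0.048339002001114725
row [-0.0419, 0.0002, -0.0094, -0.0001, 0.0011, 0.0004] rows 0.048339002001114725
row [-0.0519, 0.0002, -0.0083, -0.0001, 0.0011, 0.0004] rows 0.048339002001114725
```

move_arm:
  moves:
    - [[0,-0.005,0,0,0,0,0],[0,-0.01,0,0,0,0,0],[0,-0.015,0,0,0,0,0],[0,-0.015,0,0,0,0,0]]

```text
clock: 21.0
position: [0.4605, -0.016, 0.1401]
tool_rot: [-3.14, 0.108, -2.26]
force: [-0.0, -0.3, -0.3]
grip_width: 0.0002
finger_force: 0.0
```

```bash
python3 chk.py
```

```text
t 21.0 bin xyz [-0.1353 -0.0007  0.1401] rpy [-3.14   0.108 -2.26 ] F [-0.  -0.3 -0.3] q [ 0.88  0.61 -1.23  2.1   0.7   0.85  1.72] 0.0002
6 254.0 224.83333333333334
row [0.0045, 0.0007, 0.0015, -0.0002, 0.0012, 0.0003] rows 0.05019958911544623
row [-0.0057, 0.0007, 0.0006, -0.0002, 0.0012, 0.0003] rows 0.05019958911544623
row [-0.0167, 0.0007, -0.0083, -0.0002, 0.0012, 0.0003] rows 0.05019958911544623
row [-0.0268, 0.0006, -0.0092, -0.0002, 0.0012, 0.0003] rows 0.05019958911544623
row [-0.0368, 0.0006, -0.0081, -0.0002, 0.0012, 0.0003] rows 0.05019958911544623
```

move_arm:
  moves:
    - [[0,-0.004,0,-0.003,0,0,0],[0,-0.008,0,-0.006,0,0,0],[0,-0.012,0,-0.008,0,0,0],[0,-0.012,0,-0.008,0,0,0]]

```text
clock: 21.45
position: [0.4672, -0.0079, 0.1494]
tool_rot: [-3.14, 0.107, -2.26]
force: [-1.4, -1.9, 0.7]
grip_width: -0.0003
finger_force: 1.2
```

```bash
python3 chk.py
```

```text
t 21.45 bin xyz [-0.1249 -0.0007  0.1494] rpy [-3.14   0.107 -2.26 ] F [-1.4 -1.9  0.7] q [ 0.87  0.6  -1.24  2.07  0.68  0.87  1.72] -0.0003
5 258.6 221.8
row [0.0163, 0.0008, 0.0096, -0.0002, 0.0011, 0.0002] rows 0.048432325796945765
row [0.0061, 0.0008, 0.0087, -0.0002, 0.0011, 0.0002] rows 0.048432325796945765
row [-0.0049, 0.0008, -0.0002, -0.0002, 0.0011, 0.0002] rows 0.048432325796945765
row [-0.0151, 0.0008, -0.0011, -0.0002, 0.0011, 0.0002] rows 0.048432325796945765
row [-0.025, 0.0008, -0.0, -0.0002, 0.0011, 0.0002] rows 0.048432325796945765
```

move_arm:
  moves:
    - [[0,-0.003,0,-0.001,0,0,0],[0,-0.006,0,-0.001,0,0,0],[0,-0.009,0,-0.001,0,0,0],[0,-0.009,0,-0.001,0,0,0]]

```text
clock: 21.9
position: [0.473, -0.001, 0.1513]
tool_rot: [-3.14, 0.107, -2.26]
force: [0.2, -0.1, -0.3]
grip_width: 0.0002
finger_force: 0.3
```

move_arm:
  moves:
    - [[0,-0.003,0,0,0,0,0],[0,-0.006,0,0,0,0,0],[0,-0.006,0,0,0,0,0]]

```text
clock: 22.2
position: [0.4771, 0.0041, 0.152]
tool_rot: [-3.14, 0.108, -2.26]
force: [-0.3, -0.3, -1.1]
grip_width: 0.0
finger_force: 0.0
```

```bash
python3 chk.py
```

```text
t 22.2 bin xyz [-0.1094 -0.0007  0.152 ] rpy [-3.14   0.108 -2.26 ] F [-0.3 -0.3 -1.1] q [ 0.83  0.61 -1.23  2.05  0.68  0.88  1.7 ] 0.0
8 265.125 215.25
row [0.0317, 0.0007, 0.0105, -0.0002, 0.0012, 0.0003] rows 0.05317711242223497
row [0.0215, 0.0007, 0.0096, -0.0002, 0.0012, 0.0003] rows 0.05317711242223497
row [0.0105, 0.0006, 0.0008, -0.0002, 0.0012, 0.0003] rows 0.05317711242223497
row [0.0004, 0.0006, -0.0001, -0.0002, 0.0012, 0.0003] rows 0.05317711242223497
row [-0.0096, 0.0006, 0.0009, -0.0002, 0.0012, 0.0003] rows 0.05317711242223497
```

move_arm:
  moves:
    - [[0,-0.002,0,0,0,0,0],[0,-0.004,0,0,0,0,0],[0,-0.006,0,0,0,0,0]]

```text
clock: 22.55
position: [0.4803, 0.0079, 0.1523]
tool_rot: [-3.14, 0.107, -2.261]
force: [-2.7, -1.4, 0.3]
grip_width: -0.0003
finger_force: 1.3
```

move_arm:
  moves:
    - [[0,-0.002,0,0,0,0,0],[0,-0.004,0,0,0,0,0]]

```text
clock: 22.75
position: [0.4823, 0.0105, 0.1525]
tool_rot: [-3.141, 0.105, -2.261]
force: [-8.3, -10.6, 0.5]
grip_width: -0.0
finger_force: 6.7
```

```bash
python3 chk.py
```

```text
t 22.75 bin xyz [-0.101  -0.0006  0.1525] rpy [-3.141  0.105 -2.261] F [ -8.3 -10.6   0.5] q [ 0.81  0.61 -1.22  2.04  0.69  0.89  1.68] -0.0
4 268.5 213.0
row [0.0402, 0.0007, 0.0103, -0.0001, 0.0007, 0.0001] rows 0.031041802882563512
row [0.03, 0.0007, 0.0094, -0.0001, 0.0007, 0.0001] rows 0.031041802882563512
row [0.019, 0.0007, 0.0005, -0.0001, 0.0007, 0.0001] rows 0.031041802882563512
row [0.0089, 0.0007, -0.0005, -0.0001, 0.0007, 0.0001] rows 0.031041802882563512
row [-0.0011, 0.0006, 0.0006, -0.0001, 0.0007, 0.0001] rows 0.031041802882563512
```

Force now 13 N: the bar is climbing the bead.

move_arm:
  moves:
    - [[0,-0.002,0,0,0,0,0],[0,-0.003,0,0,0,0,0]]

```text
clock: 23.0
position: [0.4829, 0.011, 0.1523]
tool_rot: [-3.141, 0.1, -2.262]
force: [-16.8, -20.0, 11.3]
grip_width: 0.0003
finger_force: 13.5
```

move_arm:
  moves:
    - [[0,-0.002,0,0,0,0,0],[0,-0.003,0,0,0,0,0]]

```text
clock: 23.2
position: [0.4834, 0.0116, 0.1522]
tool_rot: [-3.141, 0.096, -2.263]
force: [-28.0, -31.5, 22.2]
grip_width: 0.0002
finger_force: 21.6
```

move_arm:
  moves:
    - [[0,-0.001,0,0,0,0,0],[0,-0.002,0,0,0,0,0]]

```text
clock: 23.4
position: [0.4838, 0.0119, 0.1521]
tool_rot: [-3.141, 0.093, -2.264]
force: [-35.4, -37.7, 28.5]
grip_width: 0.0001
finger_force: 26.4
```

```bash
python3 chk.py | head -2
```

```text
t 23.4 bin xyz [-0.099  -0.0009  0.1521] rpy [-3.141  0.093 -2.264] F [-35.4 -37.7  28.5] q [ 0.79  0.62 -1.21  2.03  0.69  0.91  1.67] 0.0001
6 269.8333333333333 212.83333333333334
```

move_arm:
  moves:
    - [[0,0.01,0,0,0,0,0],[0,0.04,0,-0.01,0,0,0],[0,0.09,0,-0.03,0,0,0],[0,0.14,0,-0.03,0,0,0],[0,0.14,0,-0.03,0,0,0]]

```text
clock: 23.95
position: [0.3957, -0.0947, 0.1685]
tool_rot: [-3.14, 0.106, -2.262]
force: [0.8, -0.0, 0.3]
grip_width: -0.0
finger_force: 0.0
```

```bash
python3 - <<'E'
from h import *
import cv2
st();S={}
for n in("side","scene"):
    i=bot.grab_frame(n);cv2.imwrite(f"pics/end_{n}.png",i[...,::-1]);i=i.astype(int);m=(i[...,0]>130)&(i[...,1]<60)&(i[...,2]<60);ys,xs=np.nonzero(m)
    k=(xs>180)&(xs<400)&(ys<340)&(ys>150);print(n,k.sum(),[xs[k].mean(),ys[k].mean(),xs[k].min(),xs[k].max(),ys[k].min(),ys[k].max()] if k.any() else 0)
    p=bot.camera_params(n);f=240/np.tan(np.radians(p["vertical_fov"]/2))
    for a in(.4,.2,.1,0):
        q=p["R"]@B(-.092-.074*np.sin(a)-.0035*np.cos(a),0,.107+.074*np.cos(a))+p["t"];print(a,(q[:2]/q[2]*f+[p["cx"],p["cy"]]).round(1))
E
```

```text
t 23.95 bin xyz [-0.2373 -0.0009  0.1685] rpy [-3.14   0.106 -2.262] F [ 0.8 -0.   0.3] q [ 1.24  0.53 -1.38  2.17  0.6   0.87  1.97] -0.0
side 71 [np.float64(265.71830985915494), np.float64(213.98591549295776), np.int64(262), np.int64(270), np.int64(207), np.int64(221)]
0.4 [251.8 223.8]
0.2 [258.1 219.2]
0.1 [261.4 217.2]
0 [264.9 215.6]
scene 0 0
0.4 [287.2 274.2]
0.2 [287.2 266.2]
0.1 [287.2 262.5]
0 [287.3 259.1]
```

```bash
python3 -c "
from h import *
sh([.33,-.35,.3])"
```

```text
shift [ 0.2232 -0.1125 -0.1561]
```

move_arm:
  moves:
    - [[0,0.22,-0.11,-0.155,0,0,0],[0,0.22,-0.11,-0.155,0,0,0],[0,0.22,-0.11,-0.155,0,0,0],[0,0.22,-0.11,-0.155,0,0,0],[0,0.22,-0.11,-0.155,0,0,0]]

```text
clock: 24.55
position: [0.3509, -0.3043, 0.2735]
tool_rot: [3.14, 0.097, -2.277]
force: [1.3, 0.9, 0.4]
grip_width: -0.0001
finger_force: 0.0
```

move_arm:
  moves:
    - [[0,0.05,0,0,0,0,0],[0,0.05,0,0,0,0,0],[0,0.05,0,0,0,0,0]]

```text
clock: 24.85
position: [0.3334, -0.3369, 0.2549]
tool_rot: [3.133, 0.088, -2.286]
force: [0.8, 0.6, 0.9]
grip_width: -0.0003
finger_force: 0.0
```

```bash
python3 - <<'E'
from h import *
import cv2
st();S={}
for n in("side","scene"):
    i=bot.grab_frame(n);i=i.astype(int);m=(i[...,0]>130)&(i[...,1]<60)&(i[...,2]<60);ys,xs=np.nonzero(m)
    k=(xs>180)&(xs<400)&(ys<340)&(ys>150);print(n,k.sum(),[xs[k].mean(),ys[k].mean(),ys[k].min(),ys[k].max()] if k.any() else 0)
    if k.any():S[n]=(xs[k].mean(),ys[k].mean())
if len(S)==2:
    X,e=tri(S["scene"],S["side"]);d=X-C;print(d@EX,d@EY,X[2],e)
E
```

```text
t 24.85 bin xyz [-0.4637 -0.1073  0.2549] rpy [ 3.133  0.088 -2.286] F [0.8 0.6 0.9] q [ 1.76  0.64 -1.49  1.87  0.59  1.25  2.52] -0.0003
side 71 [np.float64(265.71830985915494), np.float64(213.98591549295776), np.int64(207), np.int64(221)]
scene 0 0
```

```bash
python3 - <<'E'
from h import *
i=bot.grab_frame("scene").astype(int);w=i[225:300,255:320]
m=(w[...,0]>1.8*w[...,1])&(w[...,0]>1.8*w[...,2])&(w[...,0]>60);ys,xs=np.nonzero(m);print(m.sum(),w[30,30],i[200,290],i[285,260])
if m.any():
    u=(xs.mean()+255,ys.mean()+225);X,e=tri(u,(265.7,214));d=X-C;print(u,d@EX,d@EY,X[2],e)
E
```

```text
0 [152 171 144] [238 189 126] [144 162 132]
```

```bash
python3 - <<'E'
from h import *
i=bot.grab_frame("scene").astype(int)
for c in(255,287,310): print(c,[(r,i[r,c].tolist()) for r in range(228,320,6)])
E
```

```text
255 [(228, [243, 200, 133]), (234, [247, 207, 137]), (240, [247, 211, 141]), (246, [246, 203, 135]), (252, [149, 168, 142]), (258, [149, 170, 143]), (264, [143, 162, 137]), (270, [145, 162, 132]), (276, [146, 164, 141]), (282, [143, 164, 136]), (288, [138, 158, 129]), (294, [140, 161, 134]), (300, [98, 109, 90]), (306, [103, 117, 97]), (312, [112, 128, 108]), (318, [116, 131, 113])]
287 [(228, [152, 175, 145]), (234, [155, 176, 147]), (240, [155, 174, 147]), (246, [155, 173, 145]), (252, [153, 172, 145]), (258, [152, 170, 142]), (264, [152, 172, 144]), (270, [152, 171, 143]), (276, [151, 172, 145]), (282, [150, 169, 140]), (288, [147, 166, 141]), (294, [107, 122, 101]), (300, [111, 127, 106]), (306, [124, 139, 118]), (312, [122, 141, 117]), (318, [127, 144, 120])]
310 [(228, [150, 171, 144]), (234, [154, 173, 144]), (240, [159, 175, 146]), (246, [154, 173, 144]), (252, [155, 174, 146]), (258, [153, 173, 143]), (264, [154, 172, 147]), (270, [153, 176, 146]), (276, [146, 162, 136]), (282, [65, 73, 65]), (288, [110, 126, 104]), (294, [120, 134, 113]), (300, [122, 139, 115]), (306, [123, 141, 113]), (312, [128, 142, 119]), (318, [132, 148, 125])]
```

```bash
python3 -c "
from h import *
sh([.25,-.55,.25])"
```

```text
shift [ 0.2158 -0.0764 -0.0134]
```

move_arm:
  moves:
    - [[0,0.04,-0.015,-0.003,0,0,0.02],[0,0.08,-0.03,-0.006,0,0,0.04],[0,0.12,-0.045,-0.01,0,0,0.06],[0,0.16,-0.06,-0.012,0,0,0.08],[0,0.21,-0.075,-0.013,0,0,0.1]]

```text
clock: 25.55
position: [0.2529, -0.5443, 0.2506]
tool_rot: [3.086, 0.064, -2.918]
force: [1.1, -1.3, 1.3]
grip_width: -0.0003
finger_force: 0.0
```

```bash
python3 - <<'E'
from h import *
st();i=bot.grab_frame("scene").astype(int);w=i[225:300,255:320]
m=(w[...,0]>1.8*w[...,1])&(w[...,0]>1.8*w[...,2])&(w[...,0]>60);ys,xs=np.nonzero(m);print(m.sum(),i[240,310])
if m.any():
    u=(xs.mean()+255,ys.mean()+225);X,e=tri(u,(265.7,214));d=X-C;print(u,d@EX,d@EY,X[2],e)
E
```

```text
t 25.55 bin xyz [-0.6748 -0.1773  0.2506] rpy [ 3.086  0.064 -2.918] F [ 1.1 -1.3  1.3] q [ 1.8   0.73 -1.21  1.54  0.61  1.35  2.34] -0.0003
182 [244 203 136]
(np.float64(285.3241758241758), np.float64(255.9065934065934)) -0.09112716481779647 0.0029281715541943053 0.18230946348493 [np.float64(1.5604749077629312), np.float64(1.5604749077630093)]
```

```bash
python3 -c "
from workcell import bot
print(bot.job_done())"
```

```text
the job is handed in; nothing more can be done
None
```

The lid is folded down on its seal and the hasp is up over the catch. Its pad last measured within about 0.05 rad of upright, and I handed the job in at about 26 s, but no verdict came back. I did not re-measure the lid angle or the mug and jars at the end, and the wrist force peaked at about 87 N (limit 120 N) on a first push that jammed on the pad's end.

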